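# Pile and count tapered carving blanks

## Robot

A 7-joint arm with a two-finger parallel gripper is mounted at the origin on the work surface. World frame = base frame: x ahead of the robot, y to its left, z up, the work surface at z = 0. Lengths are in m, angles in rad, forces in N, time in s.
With the tool pointing down it reaches from about 0.425 to 0.925 m from the base axis. Payload 6.8 kg.
Tool frame: the origin (TCP) lies midway between the tips of the shut fingers; the grasp point (between the pads) lies 19 mm behind it; z points along the fingers, x is the direction in which the jaws open and shut, and the axes are right-handed (so a half turn about z gives the same grasp; the last joint's range is limited). The gripper opens to 85 mm and grips with 20 to 120 N. Pads are 22 mm wide; open, the fingers measure 114 mm over their backs; the gripper's body (76 mm by 85 mm) begins 54 mm behind the grasp point. The pads swing forward as they close: fully open they stand 13 mm farther back than shut.
Start: joints at [-1.387, 0.477, 0.022, 1.555, -0.011, 1.109, -0.083], TCP at [0.194, 0.646, 0.231] pointing down, gripper open.
Joint ranges: [-2.96, 2.96], [-0.34, 2.1], [-1.41, 1.46], [0.24, 2.44], [-1.37, 4.51], [0.17, 1.92], [-2.96, 2.96]. Speed limits (rad/s): [2.39, 2.39, 3.14, 3.14, 3.14, 3.14, 3.14].

## Interface

Orientations are given as a unit quaternion [w, x, y, z].
In Python, from station import bot, imaging, nets gives the robot as it stands. The module is installed in compiled form; this text tells all that it offers.
- The arm moves only by the tool apply_moves, never from a script. Its argument "moves" is text: rows parted by semicolons, each of 7 numbers parted by spaces: the gripper command: -1 is fully open, 1 is shut, values between are in proportion, then the shift along the tool's x, y, z normalised to -1 to 1, where 1 is 120 mm, then the turn, a rotation vector about the tool's x, y, z normalised to -1 to 1, where 1 is 4 degrees. In form: hand dx dy dz rx ry rz; .... A call has 1 to 12 rows; each row shifts and turns the commanded pose from where the row before left it, along the tool's axes as they then stand; what a row does not reach is not made up. A row lasts 1/12 s, in which the tool goes at most 41.7 mm and 7.16 degrees, less where a joint would pass 70% of its speed; a pose out of reach is approached as far as the arm can. A call with a number of a shift or a turn outside -1 to 1 is refused whole. A call with a gripper value outside its range is refused whole. The fingers move at their own pace and stop on an object; "force" is the grip in N (left out, the last holds). Time passes only in rows, so rows that do not move let the fingers close. It gives the time, the measured TCP pose, the force and the opening at its end, in the units of the state.
- bot.get_obs(): the state, without advancing time (a new reading comes with each control period).
- imaging.read_camera(name): name is "scene" or "top" or "wrist"; returns a dict with "image" (480x640x3 uint8, red, green, blue), "fx", "fy", "cx", "cy" (pixels), "dist_coeffs" ([k1, k2, p1, p2, k3] as OpenCV has them; the pictures are not rectified), "view" (4x4, takes a point from world to camera coordinates); the wrist camera has in their place "mount" (4x4, takes a point from camera to tool coordinates, whose origin is the TCP and whose axes are the tool frame's). Camera axes: x right, y down, z forward; pixel columns grow to the right and rows downward; lengths in m; the calibration is good to about 2 mm. A picture is of the moment at which its call begins: read the wrist's pose just before it. There is no depth.
- bot.hand_in(): hands the job in, once; it reports no verdict.
Trained networks look in a picture, given as the dict that the camera call returned (one of the last four; its "shot" number tells which), for a name from the list of things; names that differ only in an ending like _2 or _b are one class to them, and where a whole thing is asked for, a point or a joint stands for the part that bears it (a point fixed in the world has none). Each returns a list of dicts, best first, with "score" (0 to 1); they miss things now and then, are a little off and sometimes report something else, mostly with a low value. They report only what shows in the picture. A call takes as long as a camera call. They do not tell look-alikes from the thing itself.
- nets.spot_in(picture, name): "rect" ([left, top, right, bottom] in pixels, round what is visible of it).
- nets.outline_of(picture, name): "region" (480x640 bool, what is visible of it) and "rect" ([left, top, right, bottom] in pixels, round what is visible of it).
- nets.spot_point(picture, name): "location" ([column, row] in pixels: a listed point, or the origin of a listed thing).
The state is a dict: "t": time; "q": joint angles; "joint_vel": joint speeds; "joint_torque": joint torques, N m; "eef_pos": TCP position; "tool_rot": TCP orientation; "contact_force": force on the tool from outside, world axes, zero at the start; "torque": the same for the moment, N m; "gripper_width": opening from 0.0 (shut) to 1.0 (fully open).
Only numpy, scipy, OpenCV 4.12 (cv2) and the standard library are available. Lean on these libraries where they do the work, as an engineer would, in place of code of your own. Each camera call takes 0.05 s, during which the arm holds its last target.

## Task

Lay one of the two loose tapered blanks squarely on the tapered blank in the stacking tray, turned end for end (thick end over thin end) so that the pile's top comes out level, and count it: swing the tally counter's sprung lever right to its stop, let go and let it spring back. Then lay the other tapered blank level and centred crosswise on top and count it with the lever in the same way. Leave the plain untapered offcut and everything else on the bench where it is.

Things in the scene. Friction and masses are not known exactly. Their poses are not given: they have to be found in the camera images.
- blank_a: loose tapered pale-wood blank lying on its underside, about 0.12 kg: 140 mm long (its x), 50 mm wide (y), flat underside, sides upright and parallel; the thickness tapers evenly from 40 mm at the thick (+x) end to 20 mm at the thin (-x) end, so the top slopes by 0.142 rad; a dark bored mark, 16 mm wide, in the top 20 mm from the thick end. Origin: centre of the underside; z is up out of the top. Either blank may go first
- blank_b: the other loose tapered blank, identical to blank_a in shape, origin and axes
- blank_a_thick (a point): middle of blank_a's lower edge at its thick end: 70 mm from its origin along +x
- blank_b_thick (a point): middle of blank_b's lower edge at its thick end: 70 mm from its origin along +x
- blank_base: the tapered blank that already lies, loose and level, on the stacking tray; the pile is built on it; same shape, origin and axes as blank_a. A blank reversed on it rests at 30 mm above this origin, tilted 0.142 rad; the level top of the two is then 60 mm above this origin
- tray: stacking tray screwed to the bench: plywood square 170 x 170 x 12 mm, origin at the centre of its underside; dark dowels, 12 mm in diameter and rising to 97 mm above the bench, stand at its corners (+76, +76) and (-76, -76) mm
- counter: tally counter screwed to the bench: base plate 120 (x) x 100 (y) mm, grey housing 90 x 74 mm, 60 mm high, number wheels on its -x face; origin at the centre of its underside. On top a flat steel lever turns about the upright axis through the origin; in the middle of its swing it points along the counter's -x
- lever (a joint): angle of the counter's lever, rad: 0 at rest, 1.0 at its stop; grows counter-clockwise seen from above. A spring returns it: about 2 N at the post to start it, 5 N at the stop
- lever_post (a point): point on the axis of the upright black finger post at the lever's end, 80 mm from the lever's axis and 90 mm above the bench: post 14 mm in diameter, free from 72 to 114 mm above the bench; lever 14 mm wide, its top 71.5 mm above the bench, the collar round the post's foot 20 mm wide with its top at 72 mm
- lever_hub (a point): point on the lever's upright axis, 90 mm above the bench; the hub's top is 76 mm above the bench
- offcut: bystander among the blanks: same wood, but an untapered block 140 x 50 x 30 mm without a bored mark, origin at the centre of its underside
- paste_tin: bystander: metal tin standing among the blanks, 37 mm in diameter, 52 mm high, origin under its centre
- gouge_a: bystander: carving gouge lying at the back, 210 mm long, 28 mm thick, origin near its middle
- palm_gouge: bystander: short palm gouge with a bulbous handle lying near the robot, 120 mm long, 33 mm thick, origin near its middle
- mallet: bystander: round wooden mallet standing on its head at the back, 88 mm in diameter, 240 mm high, origin under its centre
- stone: bystander: whetstone on a wooden block at the back, 200 x 64 x 34 mm, origin under its centre
- wax_cup: bystander: open white cup, 70 mm in diameter, 85 mm high, origin under its centre
Mind the look-alikes: they are no part of the job. Leave any yellow look-alike of the blank_b alone.

How it is judged:
By the outcome, as a careful person would: the job done as asked, in the order asked, and still so for the second after the job is handed in, with the robot touching nothing.
It also fails if it takes over 70 s, if anything falls off the work surface, if the arm or the gripper's body presses on something with over 40 N, if the wrist force passes 120 N, or if a joint passes its speed limit or range.

## Working session

There is one attempt and no reset: what is moved stays moved. The work goes in short steps, Python scripts to look and compute and a tool call to move; the robot and the scene stay as the last step left them, time stands still between calls to the robot, and variables do not carry over. Pictures are saved under pics/ and viewed, and the job is handed in when it is done.

Besides the shell and the picture viewer there is one more tool, called by a JSON object that holds its "api" and its "payload". apply_moves: Moves the arm, as the interface text tells. Scaled input: -1 to 1 covers 120 mm each way for a shift and 4 degrees each way for a turn. Its arguments: {"type":"object","properties":{"moves":{"type":"string"},"force":{"type":"number"}},"required":["moves"]}

```bash
ls; mkdir -p pics
python3 - <<'E'
from station import bot, imaging, nets
import cv2
o=bot.get_obs(); print(o)
for n in ("scene","top","wrist"):
    p=imaging.read_camera(n)
    cv2.imwrite(f"pics/{n}0.png",p["image"][:,:,::-1])
    print(n,{k:v for k,v in p.items() if k!="image"})
    if n=="top" or n=="scene":
        for k in ["blank_a","blank_a_thick","tray","counter","lever_post","lever_hub","offcut","paste_tin","blank_base"]:
            r=nets.spot_point(p,k)
            print(k,[(round(d["score"],2),[round(float(v)) for v in d["location"]]) for d in r])
E
```

```text
pics
{'t': 0.0, 'q': array([-1.38711588,  0.47776916,  0.02235346,  1.55645803, -0.01149191,
        1.10931159, -0.08310625]), 'joint_vel': array([ 7.02612235e-06,  6.65118833e-04,  9.98943622e-04, -1.66917612e-03,
        1.18170988e-04, -1.13171697e-03,  1.83920980e-03]), 'joint_torque': array([-5.41253048e-04, -5.96482551e+01,  1.60776168e+00, -2.81193852e+01,
        1.24386980e-02,  9.59388010e-03, -1.26535215e-05]), 'eef_pos': array([0.19402234, 0.64588972, 0.23034396]), 'tool_rot': array([ 5.99963692e-04,  8.02387184e-01,  5.96803134e-01, -6.82700862e-04]), 'contact_force': array([-0.07646018, -0.15210703, -0.0978193 ]), 'torque': array([0.02641877, 0.07268175, 0.01330272]), 'gripper_width': 0.9997168887974989}
scene {'fx': 506.1402194704914, 'fy': 506.1402194704914, 'cx': 311.3239887241829, 'cy': 233.35505674246957, 'dist_coeffs': array([-0.14281357,  0.        ,  0.        ,  0.        ,  0.        ]), 'view': array([[ 0.15292724,  0.98803034, -0.0202315 , -0.10223779],
       [ 0.67237739, -0.11903021, -0.73057542, -0.31854768],
       [-0.72423884,  0.09812168, -0.6825322
[... 1291 characters left out ...]
ever_hub [(0.73, [170, 260]), (0.6, [367, 237])]
offcut [(0.6, [346, 303])]
paste_tin [(0.55, [335, 252])]
blank_base [(0.84, [468, 267])]
wrist {'fx': 414.59891533934933, 'fy': 414.59891533934933, 'cx': 321.77486894429785, 'cy': 240.33000475025761, 'dist_coeffs': array([-0.04394981,  0.        ,  0.        ,  0.        ,  0.        ]), 'mount': array([[ 9.99999303e-01,  6.98376025e-04, -9.51870864e-04,
        -6.09961154e-04],
       [-3.58562704e-04,  9.47845396e-01,  3.18730258e-01,
        -8.06606873e-02],
       [ 1.12481999e-03, -3.18729694e-01,  9.47844986e-01,
        -1.42329724e-01],
       [ 0.00000000e+00,  0.00000000e+00,  0.00000000e+00,
         1.00000000e+00]]), 'shot': 3}
```

View pics/scene0.png

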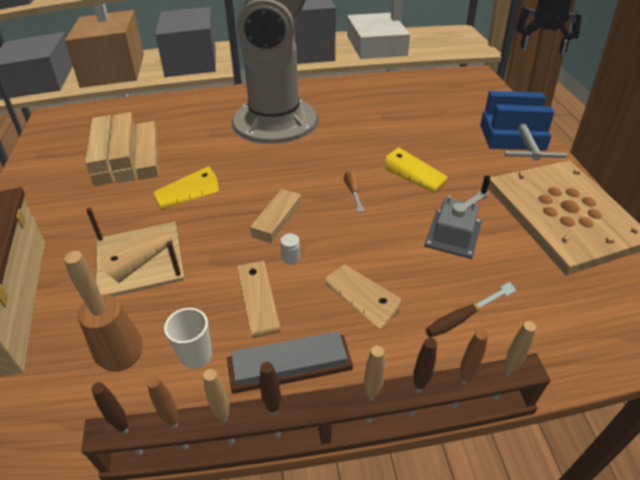

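View pics/top0.png

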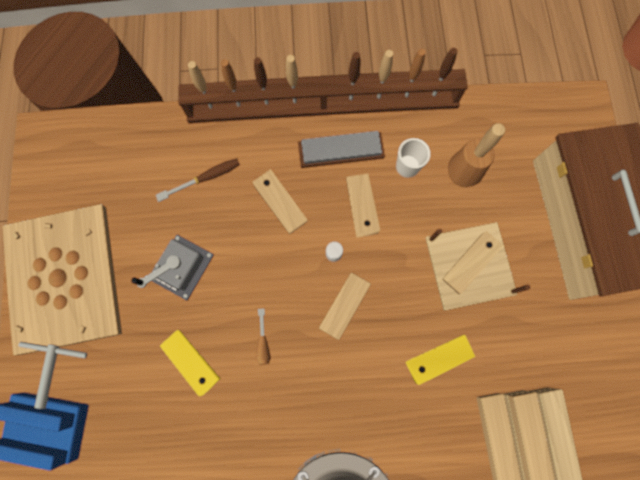

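View pics/wrist0.png

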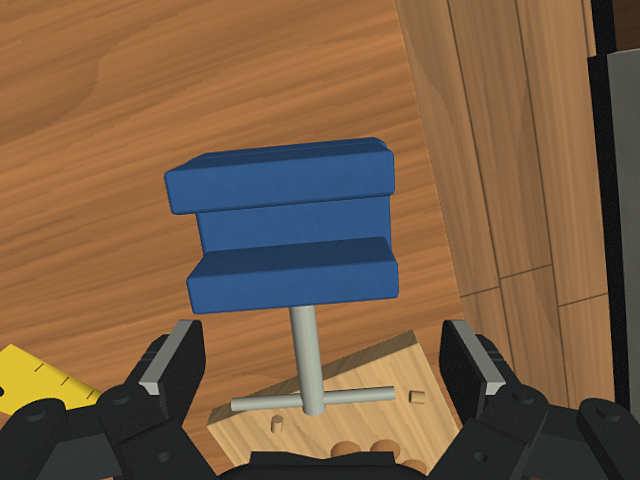

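Top view: blanks at about (280,200) with its mark at (266,183) and (362,205) with its mark at (367,223). The base blank is on the tray, with its mark at (488,245). The offcut is at (345,305), the counter at (180,268) and the post at (140,282); the two yellow pieces are look-alikes. Next I'll fit poses to the network masks.

```bash
cat > h.py <<'E'
import numpy as np, cv2
from scipy.optimize import minimize
from scipy.spatial.transform import Rotation as R
def quat(q): return R.from_quat([q[1],q[2],q[3],q[0]]).as_matrix()
def camview(p,obs=None):
    if "view" in p: return np.array(p["view"])
    T=np.eye(4);T[:3,:3]=quat(obs["tool_rot"]);T[:3,3]=obs["eef_pos"]
    return np.linalg.inv(T@np.array(p["mount"]))
def K(p): return np.array([[p["fx"],0,p["cx"]],[0,p["fy"],p["cy"]],[0,0,1.]])
def proj(p,V,P):
    P=np.atleast_2d(P).astype(float)
    r,_=cv2.Rodrigues(V[:3,:3]); return cv2.projectPoints(P,r,V[:3,3],K(p),np.array(p["dist_coeffs"]))[0].reshape(-1,2)
def unproj(p,V,uv,z):
    n=cv2.undistortPoints(np.array(uv,float).reshape(-1,1,2),K(p),np.array(p["dist_coeffs"])).reshape(-1,2)
    out=[]
    C=-V[:3,:3].T@V[:3,3]
    for a in n:
        d=V[:3,:3].T@np.array([a[0],a[1],1]); out.append(C+d*(z-C[2])/d[2])
    return np.array(out)
W=np.array([[x,y,z] for x,h in((-.07,.02),(.07,.04)) for y in(-.025,.025) for z in(0,h)])
MARK=np.array([[.05,0,.04-.02/7]])
def posed(P,x,y,yaw,z0=0.):
    c,s=np.cos(yaw),np.sin(yaw); return P@np.array([[c,s,0],[-s,c,0],[0,0,1]])+[x,y,z0]
def sil(p,V,P,S=4):
    h=cv2.convexHull(proj(p,V,P).astype(np.float32)).reshape(-1,2)
    m=np.zeros((480*1,640*1),np.uint8)
    cv2.fillPoly(m,[np.round(h*16).astype(np.int32)],255,cv2.LINE_AA,4); return m.astype(float)/255
def fit(views,g,P=W,z0=0.):
    """views: list of (pic,V,region)"""
    def cost(v):
        c=0
        for p,V,m in views:
            s=sil(p,V,posed(P,v[0],v[1],v[2],z0)); c+=np.abs(s-m).sum()/m.sum()
        return c
    best=None
    for d in (0,.06,-.06):
        r=minimize(cost,[g[0],g[1],g[2]+d],method="Nelder-Mead",options=dict(initial_simplex=[[g[0],g[1],g[2]+d],[g[0]+.01,g[1],g[2]+d],[g[0],g[1]+.01,g[2]+d],[g[0],g[1],g[2]+d+.15]],xatol=1e-4,fatol=1e-4))
        if best is None or r.fun<best.fun: best=r
    return best.x,best.fun
E
cat > m.py <<'E'
from h import *
from station import bot, imaging, nets
ps=imaging.read_camera("scene"); pt=imaging.read_camera("top")
V={id(p):camview(p) for p in(ps,pt)}
objs={"blank1":("blank_a",(280,200),(266,183),0,W),"blank2":("blank_a",(362,205),(367,223),0,W),"base":("blank_base",(468,263),(488,245),.012,W)}
O={}
for p,n in((ps,"s"),(pt,"t")):
    O[n]=[]
    for k in("blank_a","blank_base"):
        for d in nets.outline_of(p,k):
            O[n].append(d); 
            ys,xs=np.nonzero(d["region"]); print(n,k,round(d["score"],2),round(xs.mean()),round(ys.mean()),len(xs))
for nm,(k,c,mk,z0,P) in objs.items():
    a=unproj(pt,camview(pt),[c,mk],z0+.03)
    g=[a[0,0],a[0,1],np.arctan2(*(a[1]-a[0])[[1,0]])]
    vs=[]
    for p,n in((pt,"t"),(ps,"s")):
        u=proj(p,camview(p),[g[0],g[1],z0+.015])[0]
        best=[d for d in O[n] if np.hypot(*(np.array(np.nonzero(d["region"]))[::-1].mean(1)-u))<14]
        if best: vs.append((p,camview(p),best[0]["region"].astype(float)))
    print(nm,"guess",np.round(g,3),len(vs))
    for sub in (vs[:1],vs[1:],vs):
        if sub:
            x,f=fit(sub,g,P,z0); print("  fit",np.round(x,4),round(f,3))
            for p,VV,_ in sub: print("   mark",proj(p,VV,posed(MARK,*x,z0)).round(1))
for p in(pt,ps):
    for k in["lever_post","lever_hub","counter","tray","paste_tin"]:
        z={"lever_post":.09,"lever_hub":.09}.get(k,0)
        r=nets.spot_point(p,k)
        print(k,[(round(d["score"],2),np.round(d["location"],1),unproj(p,camview(p),d["location"],z)[0].round(4)) for d in r[:2]])
E
python3 m.py
```

```text
s blank_a 0.97 414 170 1406
s blank_a 0.86 187 188 1434
s blank_a 0.7 258 299 2121
s blank_a 0.65 364 295 2361
s blank_base 0.78 134 254 1890
s blank_base 0.56 290 361 4762
t blank_a 0.92 363 206 1329
t blank_a 0.76 440 360 1615
t blank_base 0.71 472 262 1653
t blank_base 0.66 178 267 2681
t blank_base 0.56 206 176 647
blank1 guess [0.666 0.094 0.619] 1
  fit [0.668  0.0933 0.5571] 0.052
   mark [[382.5 301. ]]
  fit [0.668  0.0933 0.5571] 0.052
   mark [[382.5 301. ]]
blank2 guess [ 0.643 -0.091 -2.958] 2
  fit [ 0.6486 -0.0929 -3.0557] 0.149
   mark [[366.7 223.1]]
  fit [ 0.65   -0.0946 -3.0486] 0.051
   mark [[252.3 271. ]]
  fit [ 0.6501 -0.0945 -3.0478] 0.212
   mark [[367.5 222.4]]
   mark [[252.4 271. ]]
base guess [ 0.494 -0.312 -0.929] 2
  fit [ 0.4973 -0.3242 -0.7849] 0.046
   mark [[488.2 244. ]]
  fit [ 0.4993 -0.3271 -0.7951] 0.108
   mark [[113.3 258.4]]
  fit [ 0.4969 -0.3244 -0.8013] 0.164
   mark [[488.6 244.4]]
   mark [[114.8 257.2]]
lever_post [(0.83, array([139. , 280.3]), array([0.4931, 0.3913, 0.09  ]))]
lever_hub [(0.81, array([170.5, 261.3]), array([0.5294, 0.3247, 0.09  ]))]
counter [(0.81, array([180.6, 268.6]), array([0.5278, 0.3285, 0.    ]))]
tray [(0.69, array([472.2, 268.3]), array([ 0.4877, -0.3329,  0.    ]))]
paste_tin [(0.54, array([335.9, 250.7]), array([ 0.5476, -0.0261,  0.    ]))]
lever_post [(0.79, array([486.1, 187.1]), array([0.4995, 0.3914, 0.09  ]))]
lever_hub [(0.69, array([461.3, 200.9]), array([0.5332, 0.3234, 0.09  ]))]
counter [(0.72, array([451.1, 232.9]), array([0.5289, 0.3193, 0.    ]))]
tray [(0.82, array([139., 259.]), array([ 0.4934, -0.329 ,  0.    ]))]
paste_tin [(0.86, array([292.5, 259. ]), array([ 0.5463, -0.019 ,  0.    ]))]
```

```bash
cat > plan.py <<'E'
from h import *
def rot_for(psi,tilt=0.):
    """tool x at world angle psi, z down, then turned by tilt about tool x"""
    c,s=np.cos(psi),np.sin(psi)
    A=np.array([[c,s,0],[s,-c,0],[0,0,-1.]])
    return A@R.from_rotvec([tilt,0,0]).as_matrix()
def plan(obs,way,hand,start=None):
    """way: list of (pos,Rot,). prints rows"""
    p,Rm=(np.array(obs["eef_pos"]),quat(obs["tool_rot"])) if start is None else start
    rows=[]
    for tp,tR in way:
        tp=np.array(tp,float)
        rv=R.from_matrix(Rm.T@tR).as_rotvec()
        n=int(max(1,np.ceil(np.linalg.norm(tp-p)/.0395),np.ceil(np.abs(np.degrees(rv)).max()/3.9)))
        p0,R0=p.copy(),Rm.copy()
        for i in range(1,n+1):
            f=i/n
            gp=p0+(tp-p0)*f; gR=R0@R.from_rotvec(rv*f).as_matrix()
            d=np.round(Rm.T@(gp-p)/.12,3); w=np.round(np.degrees(R.from_matrix(Rm.T@gR).as_rotvec())/4,3)
            p=p+Rm@(d*.12); Rm=Rm@R.from_rotvec(np.radians(w*4)).as_matrix()
            rows.append(f"{hand:g} "+" ".join(f"{v+0:g}" for v in np.r_[d,w]))
    for i in range(0,len(rows),12): print("; ".join(rows[i:i+12])); print()
    print(len(rows),"end",p.round(4))
    return p,Rm
E
python3 - <<'E'
from plan import *
from station import bot
plan(bot.get_obs(),[((.63,-.09,.2),rot_for(1.66))],-1)
E
```

```text
-1 -0.22 0.238 0.012 0 0 -0.248; -1 -0.223 0.235 0.012 0 0 -0.248; -1 -0.228 0.23 0.012 0 0 -0.248; -1 -0.232 0.227 0.011 0 0 -0.248; -1 -0.236 0.223 0.012 0 0 -0.248; -1 -0.239 0.218 0.012 0 0 -0.248; -1 -0.243 0.214 0.012 0 0 -0.248; -1 -0.247 0.21 0.012 0 0 -0.248; -1 -0.251 0.206 0.012 0 0 -0.248; -1 -0.254 0.202 0.011 0 0 -0.249; -1 -0.257 0.197 0.012 0 0 -0.248; -1 -0.261 0.192 0.012 0 0 -0.248

-1 -0.264 0.188 0.012 0 0 -0.248; -1 -0.268 0.183 0.012 0 0 -0.248; -1 -0.27 0.179 0.012 0 0 -0.248; -1 -0.274 0.174 0.012 0 0 -0.248; -1 -0.276 0.169 0.011 0 0 -0.248; -1 -0.28 0.164 0.012 0 0 -0.248; -1 -0.282 0.16 0.012 0 0 -0.248; -1 -0.285 0.154 0.012 0 -0.001 -0.248; -1 -0.287 0.15 0.012 0 0 -0.248; -1 -0.291 0.145 0.012 0 0 -0.248

22 end [ 0.6301 -0.09    0.2   ]
```

{"api": "apply_moves", "payload": {"moves": "-1 -0.22 0.238 0.012 0 0 -0.248; -1 -0.223 0.235 0.012 0 0 -0.248; -1 -0.228 0.23 0.012 0 0 -0.248; -1 -0.232 0.227 0.011 0 0 -0.248; -1 -0.236 0.223 0.012 0 0 -0.248; -1 -0.239 0.218 0.012 0 0 -0.248; -1 -0.243 0.214 0.012 0 0 -0.248; -1 -0.247 0.21 0.012 0 0 -0.248; -1 -0.251 0.206 0.012 0 0 -0.248; -1 -0.254 0.202 0.011 0 0 -0.249; -1 -0.257 0.197 0.012 0 0 -0.248; -1 -0.261 0.192 0.012 0 0 -0.248"}}

```text
t: 2.85
eef_pos: [0.4326, 0.2431, 0.2146]
tool_rot: [-0.0, 0.736, 0.677, 0.0]
contact_force: [0.7, 0.7, -0.1]
gripper_width: 1.002
```

{"api": "apply_moves", "payload": {"moves": "-1 -0.264 0.188 0.012 0 0 -0.248; -1 -0.268 0.183 0.012 0 0 -0.248; -1 -0.27 0.179 0.012 0 0 -0.248; -1 -0.274 0.174 0.012 0 0 -0.248; -1 -0.276 0.169 0.011 0 0 -0.248; -1 -0.28 0.164 0.012 0 0 -0.248; -1 -0.282 0.16 0.012 0 0 -0.248; -1 -0.285 0.154 0.012 0 0 -0.248; -1 -0.287 0.15 0.012 0 0 -0.248; -1 -0.291 0.145 0.012 0 0 -0.248; -1 0 0 0 0 0 0; -1 0 0 0 0 0 0"}}

```text
t: 3.85
eef_pos: [0.6303, -0.0933, 0.1997]
tool_rot: [0.0, 0.677, 0.736, -0.001]
contact_force: [-1.1, 0.6, 0.7]
gripper_width: 1.001
```

```bash
cat > w.py <<'E'
import sys
from plan import *
from station import bot, imaging, nets
def wfit(g,name,z0=0.,tag="w"):
    o=bot.get_obs(); p=imaging.read_camera("wrist"); V=camview(p,o)
    L=nets.outline_of(p,name); u=proj(p,V,[g[0],g[1],z0+.015])[0]
    im=p["image"][:,:,::-1].copy(); x=None
    print("pose",o["eef_pos"].round(4),"t",round(o["t"],2))
    for d in L:
        c=np.array(np.nonzero(d["region"]))[::-1].mean(1); print(round(d["score"],2),c.round(),d["rect"])
        if np.hypot(*(c-u))<60 and x is None:
            x,f=fit([(p,V,d["region"].astype(float))],g,W,z0); print("fit",x.round(4),round(f,3))
            h=cv2.convexHull(proj(p,V,posed(W,*x,z0)).astype(np.float32)).astype(np.int32)
            cv2.polylines(im,[h],True,(255,0,0),1); m=proj(p,V,posed(MARK,*x,z0))[0]; cv2.circle(im,tuple(int(v) for v in m),4,(0,0,255),1)
    cv2.imwrite(f"pics/{tag}.png",im); return x,o
E
python3 - <<'E'
from w import *
wfit([.65,-.0945,-3.05],"blank_a",0,"w1")
E
```

```text
pose [ 0.6303 -0.0933  0.1997] t 3.85
0.8 [537. 267.] [474.3, 180.7, 601.2, 355.3]
0.71 [319. 223.] [282.5, 142.9, 351.0, 312.2]
fit [ 0.6507 -0.0951 -3.0429] 0.024
```

View pics/w1.png

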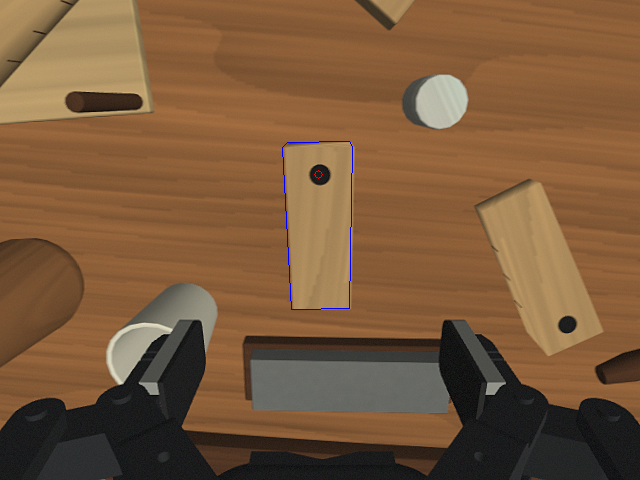

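The silhouette fits tightly and the mark coincides (blank outline x 283–353, y 142–310, mark at 319,174). The cup and stone are clear of the fingers, so I'll grasp.

Run:
```python
from plan import *
from station import bot
plan(bot.get_obs(),[((.6457,-.0956,.06),rot_for(1.67)),((.6457,-.0956,.003),rot_for(1.67))],-1)
```

```text
-1 -0.017 0.032 0.291 -0.002 -0.003 -0.035; -1 -0.016 0.032 0.291 -0.002 -0.003 -0.034; -1 -0.017 0.032 0.291 -0.002 -0.004 -0.035; -1 -0.017 0.032 0.291 -0.002 -0.003 -0.034; -1 0 0 0.237 0 0 0; -1 0 0 0.238 0 0 0

6 end [ 0.6457 -0.0956  0.003 ]
```

{"api": "apply_moves", "payload": {"moves": "-1 -0.017 0.032 0.291 0 0 -0.035; -1 -0.016 0.032 0.291 0 0 -0.034; -1 -0.017 0.032 0.291 0 0 -0.035; -1 -0.017 0.032 0.291 0 0 -0.034; -1 0 0 0.2 0 0 0; -1 0 0 0.2 0 0 0; -1 0 0 0 0 0 0; -1 0 0 0 0 0 0"}}

```text
t: 4.62
eef_pos: [0.645, -0.0946, 0.0117]
tool_rot: [-0.001, 0.671, 0.742, -0.0]
contact_force: [-0.4, 0.5, 0.8]
gripper_width: 0.997
```

{"api": "apply_moves", "payload": {"moves": "-1 -0.008 0.005 0.035 0 0 0; -1 0 0 0.035 0 0 0; 1 0 0 0 0 0 0; 1 0 0 0 0 0 0; 1 0 0 0 0 0 0; 1 0 0 0 0 0 0; 1 0 0 0 0 0 0; 1 0 0 0 0 0 0; 1 0 0 0 0 0 0; 1 0 0 0 0 0 0", "force": 50}}

```text
t: 5.45
eef_pos: [0.6475, -0.0976, 0.0049]
tool_rot: [0.0, 0.671, 0.741, 0.001]
contact_force: [-1.9, 0.4, 6.3]
gripper_width: 0.573
```

Run:
```python
from w import *
x,o=wfit([.65,-.0945,-3.05],"blank_a",0,"w2")
print(o["gripper_width"],o["tool_rot"],o["contact_force"])
plan(o,[(o["eef_pos"]+[0,0,.02],quat(o["tool_rot"]))],1)
```

```text
pose [ 0.6475 -0.0976  0.0049] t 5.45
0.5734904333710027 [4.91655094e-04 6.71347045e-01 7.41142766e-01 5.51540188e-04] [-1.87189576  0.38741238  6.29449346]
1 0 0 -0.167 0 0 0

1 end [ 0.6475 -0.0976  0.0249]
```

View pics/w2.png

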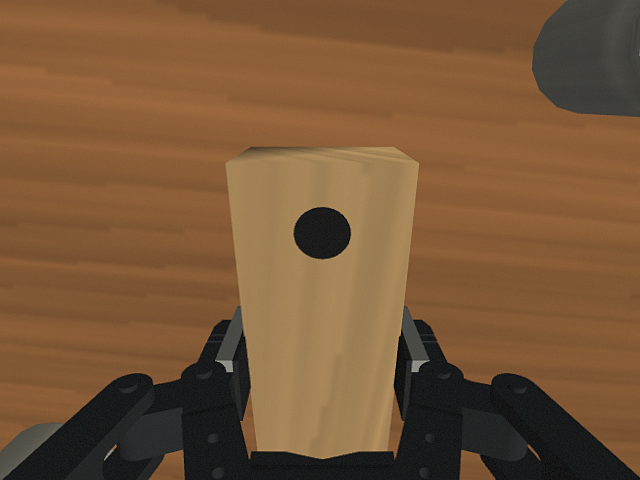

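{"api": "apply_moves", "payload": {"moves": "1 0 0 -0.08 0 0 0; 1 0 0 -0.16 0 0 0; 1 0 0 -0.32 0 0 0; 1 0 0 -0.3 0 0 0; 1 0 0 -0.3 0 0 0; 1 0 0 0 0 0 0"}}

```text
t: 6.05
eef_pos: [0.6511, -0.0988, 0.1515]
tool_rot: [0.005, 0.672, 0.741, 0.004]
contact_force: [1.4, 0.0, 0.5]
gripper_width: 0.574
```

```bash
cat > inhand.py <<'E'
from w import *
def markpix(p):
    g=p["image"].max(2); m=np.zeros_like(g); m[100:330,230:410]=(g[100:330,230:410]<70)
    n,l,s,c=cv2.connectedComponentsWithStats(m.astype(np.uint8)); k=1+s[1:,4].argmax(); print("mark",c[k].round(1),s[k]); return c[k]
def inhand(tag):
    """tool-frame position of mark centre given tool-z of it unknown: returns y for underside at TCP z offset d"""
    o=bot.get_obs(); p=imaging.read_camera("wrist"); cv2.imwrite(f"pics/{tag}.png",p["image"][:,:,::-1])
    c=markpix(p); V=np.linalg.inv(np.array(p["mount"]))
    # plane tool z = const
    for d in (.003,.005,.007):
        zt=d-(.04-.02/7)
        print(d,"mark tool xy",unproj(p,V,c,zt)[0].round(4))
    print(o["eef_pos"],o["tool_rot"].round(4),o["gripper_width"],o["contact_force"].round(2),o["t"])
E
python3 -c "
from inhand import *
inhand('ih1')"
```

```text
mark [321.8 232.8] [ 294  207   57   52 2290]
0.003 mark tool xy [-0.0012 -0.0469 -0.0341]
0.005 mark tool xy [-0.0012 -0.0462 -0.0321]
0.007 mark tool xy [-0.0012 -0.0456 -0.0301]
[ 0.65112635 -0.09880234  0.15148077] [0.0049 0.6716 0.7409 0.0038] 0.5735187905403688 [1.38 0.05 0.45] 6.05
```

View pics/ih1.png

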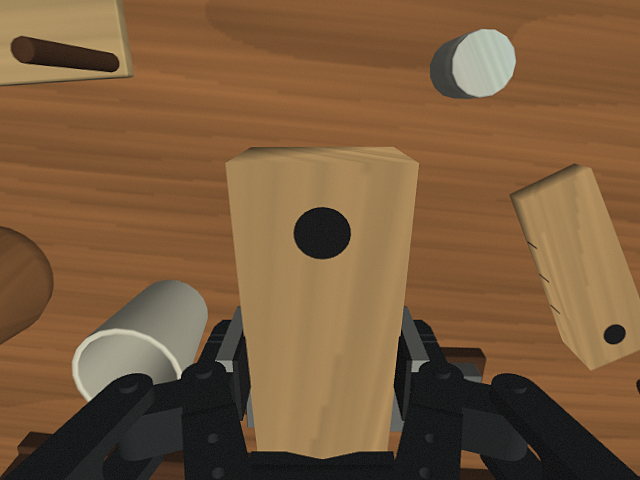

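Run:
```python
from plan import *
from station import bot
plan(bot.get_obs(),[((.56,-.185,.22),rot_for(1.67))],1)
```

```text
1 -0.162 -0.202 -0.151 0.03 0.005 -0.003; 1 -0.161 -0.203 -0.151 0.03 0.005 -0.004; 1 -0.161 -0.202 -0.15 0.031 0.005 -0.003; 1 -0.162 -0.204 -0.151 0.03 0.005 -0.004

4 end [ 0.5599 -0.185   0.2201]
```

{"api": "apply_moves", "payload": {"moves": "1 -0.162 -0.202 -0.15 0 0 0; 1 -0.162 -0.202 -0.15 0 0 0; 1 -0.162 -0.202 -0.15 0 0 0; 1 -0.162 -0.202 -0.15 0 0 0; 1 0 0 0 0 0 0; 1 0 0 0 0 0 0; 1 0 0 0 0 0 0; 1 0 0 0 0 0 0"}}

```text
t: 6.77
eef_pos: [0.558, -0.183, 0.2139]
tool_rot: [-0.001, 0.671, 0.742, -0.0]
contact_force: [0.6, 0.2, -1.6]
gripper_width: 0.577
```

Run:
```python
from w import *
x,o=wfit([.497,-.325,-.795],"blank_base",.012,"w3")
print(o["tool_rot"],o["eef_pos"])
```

```text
pose [ 0.558  -0.183   0.2139] t 6.77
0.82 [141. 114.] [44.1, 27.3, 240.2, 197.3]
fit [ 0.499  -0.3269 -0.8104] 0.027
[-9.95823432e-04  6.70594115e-01  7.41823744e-01 -2.71480761e-04] [ 0.55800661 -0.18296351  0.21386508]
```

View pics/w3.png

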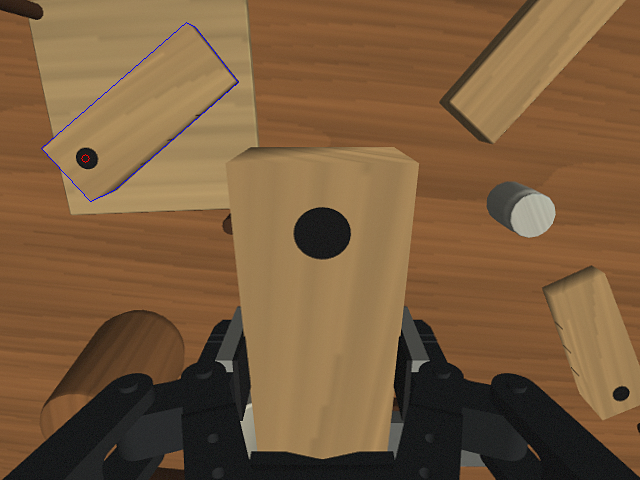

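Base fit: (0.499, −0.327), yaw −0.810, mark coincides at (86,158). Moving over it with the 0.142 rad tilt.

```bash
cat > pl1.py <<'E'
from plan import *
from station import bot
import sys
B=np.array([.499,-.3269,.012]); byaw=-.8104
Rt=rot_for(byaw+np.pi-np.pi/2,-.1419)
off=np.array([-.0006,.0038,.005])
def tcp(h): return B+[0,0,.030+h]-Rt@off
if __name__=="__main__":
    print(tcp(0)); plan(bot.get_obs(),[(tcp(h),Rt) for h in map(float,sys.argv[1:])],1)
E
python3 pl1.py .15
```

```text
[ 0.49635471 -0.32324846  0.04641233]
1 -0.079 -0.045 0.01 -0.137 -0.066 0.931; 1 -0.082 -0.04 0.011 -0.137 -0.066 0.931; 1 -0.085 -0.034 0.01 -0.137 -0.066 0.93; 1 -0.086 -0.029 0.011 -0.137 -0.066 0.931; 1 -0.088 -0.024 0.01 -0.137 -0.066 0.931; 1 -0.09 -0.018 0.011 -0.137 -0.066 0.931; 1 -0.09 -0.012 0.012 -0.137 -0.066 0.931; 1 -0.091 -0.006 0.011 -0.137 -0.066 0.93; 1 -0.091 -0.001 0.012 -0.137 -0.066 0.931; 1 -0.09 0.005 0.012 -0.137 -0.066 0.931; 1 -0.09 0.012 0.013 -0.138 -0.066 0.931; 1 -0.09 0.016 0.013 -0.137 -0.067 0.93

1 -0.088 0.023 0.014 -0.137 -0.066 0.931; 1 -0.086 0.027 0.015 -0.137 -0.066 0.931

14 end [ 0.4963 -0.3232  0.1964]
```

{"api": "apply_moves", "payload": {"moves": "1 -0.079 -0.045 0.01 -0.137 -0.066 0.931; 1 -0.082 -0.04 0.011 -0.137 -0.066 0.931; 1 -0.085 -0.034 0.01 -0.137 -0.066 0.93; 1 -0.086 -0.029 0.011 -0.137 -0.066 0.931; 1 -0.088 -0.024 0.01 -0.137 -0.066 0.931; 1 -0.09 -0.018 0.011 -0.137 -0.066 0.931; 1 -0.09 -0.012 0.012 -0.137 -0.066 0.931; 1 -0.091 -0.006 0.011 -0.137 -0.066 0.93; 1 -0.091 -0.001 0.012 -0.137 -0.066 0.931; 1 -0.09 0.005 0.012 -0.137 -0.066 0.931; 1 -0.09 0.012 0.013 -0.138 -0.066 0.931; 1 -0.09 0.016 0.013 -0.137 -0.067 0.93"}}

```text
t: 7.87
eef_pos: [0.5049, -0.3041, 0.1993]
tool_rot: [0.057, 0.901, 0.428, 0.023]
contact_force: [-1.0, -0.7, -1.2]
gripper_width: 0.573
```

{"api": "apply_moves", "payload": {"moves": "1 -0.088 0.023 0.014 -0.137 -0.066 0.931; 1 -0.086 0.027 0.015 -0.137 -0.066 0.931; 1 0 0 0 0 0 0; 1 0 0 0 0 0 0; 1 0 0 0 0 0 0"}}

```text
t: 8.28
eef_pos: [0.4966, -0.3234, 0.1972]
tool_rot: [0.066, 0.926, 0.371, 0.027]
contact_force: [0.6, -0.3, -2.1]
gripper_width: 0.575
```

```bash
python3 pl1.py .06 .015
python3 - <<'E'
from inhand import *
inhand('ih2')
E
```

```text
[ 0.49635471 -0.32324846  0.04641233]
1 0 -0.037 0.25 0.004 -0.004 0.005; 1 -0.001 -0.036 0.249 0.005 -0.005 0.005; 1 0 -0.037 0.25 0.004 -0.004 0.005; 1 0 -0.026 0.185 0 0 0; 1 0 -0.027 0.186 0 0 0

5 end [ 0.4963 -0.3233  0.0614]
mark [321.7 232.7] [ 294  207   57   52 2292]
0.003 mark tool xy [ 0.     -0.0464 -0.0341]
0.005 mark tool xy [ 0.     -0.0458 -0.0321]
0.007 mark tool xy [ 0.     -0.0451 -0.0301]
[ 0.49658721 -0.32342431  0.19720986] [0.0661 0.926  0.3707 0.0269] 0.5747485884638155 [ 0.59 -0.28 -2.09] 8.2833
```

View pics/ih2.png

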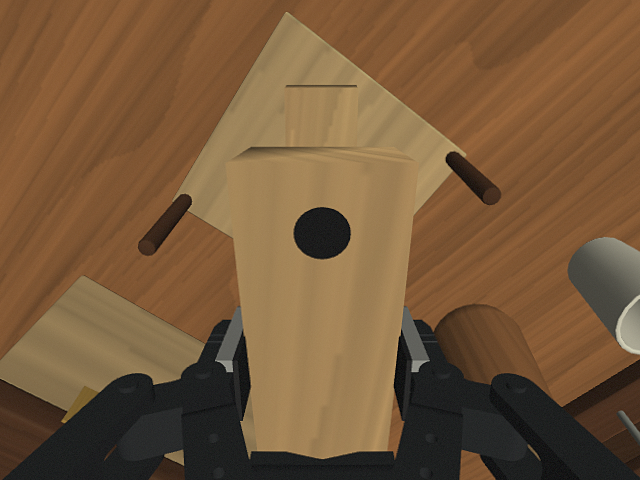

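Base end edge (286–357, row 86) is square and centred under the held blank (229–416). Descending.

{"api": "apply_moves", "payload": {"moves": "1 0 -0.036 0.25 0 0 0; 1 0 -0.036 0.25 0 0 0; 1 0 -0.036 0.25 0 0 0; 1 0 -0.02 0.14 0 0 0; 1 0 -0.02 0.14 0 0 0; 1 0 0 0 0 0 0; 1 0 0 0 0 0 0; 1 0 0 0 0 0 0"}}

```text
t: 9.0
eef_pos: [0.4969, -0.3247, 0.0736]
tool_rot: [0.067, 0.926, 0.37, 0.028]
contact_force: [0.0, -0.7, -1.1]
gripper_width: 0.573
```

```bash
python3 pl1.py .0
python3 - <<'E'
from station import bot
o=bot.get_obs();print(o["eef_pos"],o["tool_rot"])
E
```

```text
[ 0.49635471 -0.32324846  0.04641233]
1 0.004 -0.044 0.223 0.042 -0.019 -0.02

1 end [ 0.4964 -0.3233  0.0464]
[ 0.49691532 -0.32465501  0.07363443] [0.06692552 0.9264039  0.36951373 0.02750252]
```

{"api": "apply_moves", "payload": {"moves": "1 0 -0.018 0.09 0.02 0 0; 1 0 -0.018 0.09 0.02 0 0; 1 0 0 0 0 0 0; 1 0 0 0 0 0 0; 1 0 0 0 0 0 0"}}

```text
t: 9.42
eef_pos: [0.4951, -0.3237, 0.0506]
tool_rot: [0.065, 0.927, 0.369, 0.026]
contact_force: [0.1, -0.5, -2.0]
gripper_width: 0.576
```

```bash
python3 pl1.py .0
python3 - <<'E'
from inhand import *
inhand('ih3')
E
```

```text
[ 0.49635471 -0.32324846  0.04641233]
1 0.01 -0.001 0.035 -0.018 -0.007 -0.032

1 end [ 0.4963 -0.3232  0.0465]
mark [321.7 232.6] [ 294  207   57   52 2312]
0.003 mark tool xy [ 0.     -0.0464 -0.0341]
0.005 mark tool xy [ 0.     -0.0458 -0.0321]
0.007 mark tool xy [ 0.     -0.0452 -0.0301]
[ 0.49512182 -0.32369066  0.05062841] [0.0651 0.9267 0.3692 0.0264] 0.5761927693988056 [ 0.1  -0.51 -1.97] 9.4167
```

View pics/ih3.png

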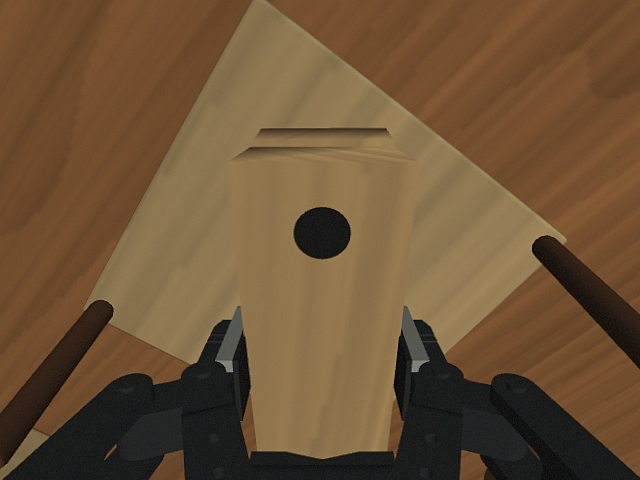

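Run:
```python
from pl1 import *
from station import imaging
o=bot.get_obs();p=imaging.read_camera("wrist");V=camview(p,o)
for y in(-.025,.025):
  print("base thin top edge",proj(p,V,posed(np.array([[-.07,y,.02]]),B[0],B[1],byaw,.012)).round(1))
# corners of held blank in tool
Vt=np.linalg.inv(np.array(p["mount"]))
for y in(-.025,.025):
  for z in(0,.04): print("held",y,z,proj(p,Vt,[off[0]-y,off[1]-.07,off[2]-z]).round(1))
Rm=quat(o["tool_rot"]); w=o["eef_pos"]+Rm@off; print("held origin",w, "rel base",(w-B).round(4), "yaw",np.arctan2(*(-Rm[:2,1])[::-1]),"pitch",Rm[2,1])
```

```text
base thin top edge [[253.1 140.6]]
base thin top edge [[392.7 140.4]]
held -0.025 0 [[391.7 144.7]]
held -0.025 0.04 [[416.6 160.3]]
held 0.025 0 [[248.3 144.7]]
held 0.025 0.04 [[222.  160.2]]
held origin [ 0.4979439  -0.32748486  0.04645144] rel base [-0.0011 -0.0006  0.0345] yaw 2.32878067771031 pitch 0.1407195959894375
```

Run:
```python
import cv2
i=cv2.imread("pics/ih3.png")[100:180,215:435]; cv2.imwrite("pics/z1.png",cv2.resize(i,None,fx=3.5,fy=3.5,interpolation=cv2.INTER_CUBIC))
```

```text
(no output)
```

View pics/z1.png

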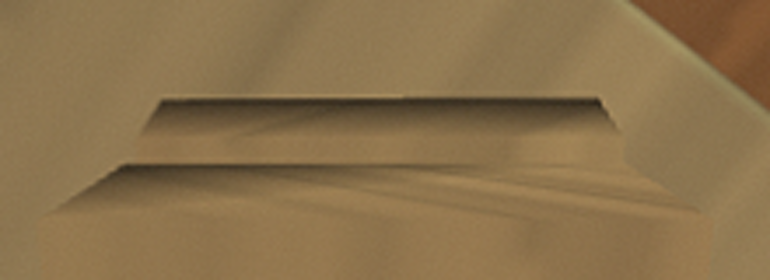

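Base edges land within 1–1.5 px of prediction, and alignment is within about 1 mm. Small correction, then final descent.

{"api": "apply_moves", "payload": {"moves": "1 0.005 -0.01 0.014 0 0 0; 1 0 0 0.01 0 0 0; 1 0 0 0 0 0 0; 1 0 0 0 0 0 0"}}

```text
t: 9.85
eef_pos: [0.4951, -0.3226, 0.0476]
tool_rot: [0.065, 0.927, 0.369, 0.026]
contact_force: [-1.2, 0.2, -1.8]
gripper_width: 0.571
```

{"api": "apply_moves", "payload": {"moves": "1 0 0 0.01 0 0 0; 1 0 0 0 0 0 0; 1 0 0 0 0 0 0"}}

```text
t: 10.1
eef_pos: [0.4954, -0.3229, 0.0465]
tool_rot: [0.065, 0.927, 0.369, 0.027]
contact_force: [-0.3, 0.1, 0.2]
gripper_width: 0.578
```

{"api": "apply_moves", "payload": {"moves": "1 0 0 0.006 0 0 0; 1 0 0 0 0 0 0; 1 0 0 0 0 0 0"}}

```text
t: 10.35
eef_pos: [0.4954, -0.3229, 0.0465]
tool_rot: [0.065, 0.927, 0.369, 0.027]
contact_force: [-2.9, 2.9, 8.9]
gripper_width: 0.575
```

{"api": "apply_moves", "payload": {"moves": "-0.2 0 0 0 0 0 0; -0.3 0 0 0 0 0 0; -0.5 0 0 0 0 0 0; -0.7 0 0 0 0 0 0; -0.8 0 0 0 0 0 0; -0.8 0 0 0 0 0 0; -0.8 0 0 0 0 0 0; -0.8 0 0 -0.1 0 0 0; -0.8 0 0 -0.2 0 0 0; -0.8 0 0 -0.3 0 0 0; -0.8 0 0 -0.3 0 0 0; -0.8 0 0 -0.3 0 0 0"}}

```text
t: 11.35
eef_pos: [0.4804, -0.3081, 0.1903]
tool_rot: [0.065, 0.927, 0.369, 0.026]
contact_force: [0.4, 0.3, -0.7]
gripper_width: 0.9
```

Run:
```python
from pl1 import *
from station import imaging
o=bot.get_obs();p=imaging.read_camera("wrist");V=camview(p,o)
im=p["image"][:,:,::-1].copy()
Ry=R.from_rotvec([0,.1419,0]).as_matrix()
t=posed(W@Ry.T+[0,0,.03],B[0],B[1],byaw+np.pi,.012)
for q,c in((posed(W,B[0],B[1],byaw,.012),(0,255,0)),(t,(255,0,0))):
    h=cv2.convexHull(proj(p,V,q).astype(np.float32)).astype(np.int32); cv2.polylines(im,[h],True,c,1)
cv2.imwrite("pics/after1.png",im); print(o["eef_pos"])
cv2.imwrite("pics/after1s.png",imaging.read_camera("scene")["image"][200:320,60:240,::-1].repeat(4,0).repeat(4,1))
```

```text
[ 0.48043961 -0.30814648  0.19025212]
```

View pics/after1.png

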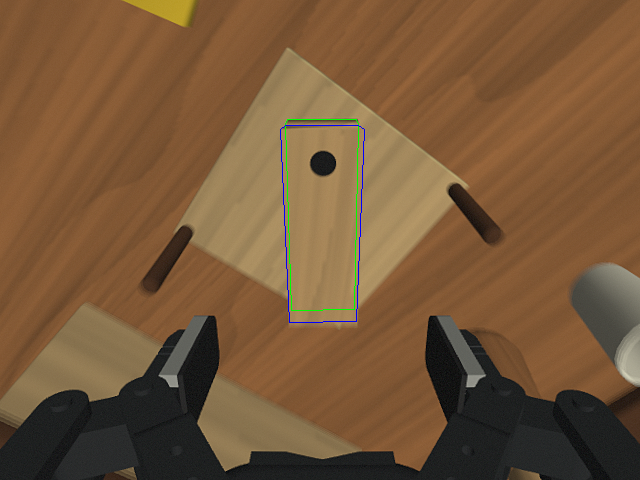

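View pics/after1s.png

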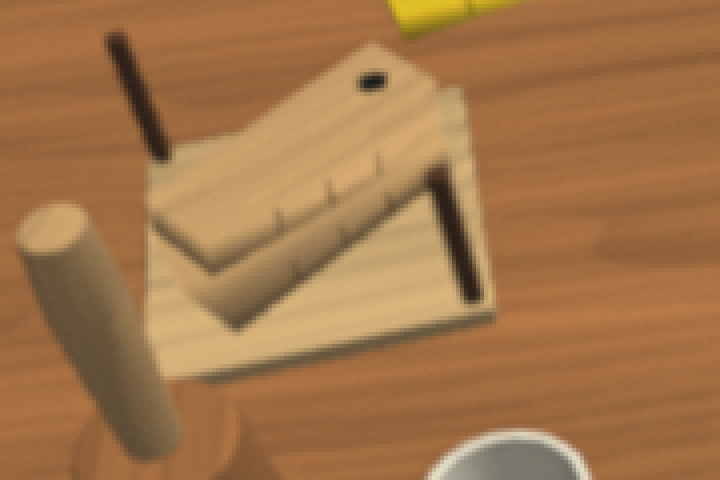

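The first blank sits where predicted, with its mark at (322,163) over the base's thin end. In the scene view the top looks level. Next is the lever.

Run:
```python
from plan import *
from station import bot
plan(bot.get_obs(),[((.549,.288,.24),rot_for(.48))],0.06)
```

```text
0.06 0.239 -0.197 -0.052 0.132 -0.024 0.248; 0.06 0.235 -0.202 -0.051 0.132 -0.024 0.247; 0.06 0.232 -0.207 -0.049 0.133 -0.023 0.248; 0.06 0.228 -0.21 -0.048 0.132 -0.024 0.248; 0.06 0.224 -0.216 -0.046 0.132 -0.024 0.247; 0.06 0.221 -0.219 -0.044 0.132 -0.024 0.248; 0.06 0.216 -0.223 -0.043 0.132 -0.024 0.247; 0.06 0.213 -0.228 -0.041 0.132 -0.024 0.248; 0.06 0.208 -0.232 -0.039 0.133 -0.023 0.248; 0.06 0.205 -0.235 -0.038 0.132 -0.024 0.247; 0.06 0.2 -0.24 -0.035 0.132 -0.024 0.248; 0.06 0.196 -0.243 -0.034 0.132 -0.024 0.248

0.06 0.192 -0.247 -0.032 0.132 -0.024 0.247; 0.06 0.187 -0.25 -0.029 0.132 -0.023 0.248; 0.06 0.183 -0.254 -0.028 0.133 -0.024 0.247; 0.06 0.179 -0.258 -0.026 0.132 -0.024 0.248

16 end [0.549  0.2881 0.24  ]
```

{"api": "apply_moves", "payload": {"moves": "-0.8 0.239 -0.197 -0.052 0.132 -0.024 0.248; 0.06 0.235 -0.202 -0.051 0.132 -0.024 0.247; 0.06 0.232 -0.207 -0.049 0.133 -0.023 0.248; 0.06 0.228 -0.21 -0.048 0.132 -0.024 0.248; 0.06 0.224 -0.216 -0.046 0.132 -0.024 0.247; 0.06 0.221 -0.219 -0.044 0.132 -0.024 0.248; 0.06 0.216 -0.223 -0.043 0.132 -0.024 0.247; 0.06 0.213 -0.228 -0.041 0.132 -0.024 0.248; 0.06 0.208 -0.232 -0.039 0.133 -0.023 0.248; 0.06 0.205 -0.235 -0.038 0.132 -0.024 0.247; 0.06 0.2 -0.24 -0.035 0.132 -0.024 0.248; 0.06 0.196 -0.243 -0.034 0.132 -0.024 0.248"}}

```text
t: 12.45
eef_pos: [0.5299, 0.1419, 0.2237]
tool_rot: [0.014, 0.962, 0.271, 0.003]
contact_force: [0.3, 0.3, 0.4]
gripper_width: 0.467
```

{"api": "apply_moves", "payload": {"moves": "0.06 0.192 -0.247 -0.032 0.132 -0.024 0.247; 0.06 0.187 -0.25 -0.029 0.132 -0.023 0.248; 0.06 0.183 -0.254 -0.028 0.133 -0.024 0.247; 0.06 0.179 -0.258 -0.026 0.132 -0.024 0.248; 0.06 0 0 0 0 0 0; 0.06 0 0 0 0 0 0; 0.06 0 0 0 0 0 0"}}

```text
t: 13.03
eef_pos: [0.5464, 0.2887, 0.2346]
tool_rot: [-0.002, 0.971, 0.238, -0.005]
contact_force: [0.6, 0.4, -0.0]
gripper_width: 0.471
```

```bash
cat > lev.py <<'E'
from plan import *
from station import bot,imaging,nets
def look(tag,cam="wrist"):
    o=bot.get_obs();p=imaging.read_camera(cam);V=camview(p,o)
    print(round(o["t"],2),o["eef_pos"].round(4),o["tool_rot"].round(4),round(o["gripper_width"],3),o["contact_force"].round(1))
    im=p["image"][:,:,::-1].copy()
    for k,c in(("lever_post",(0,0,255)),("lever_hub",(0,255,0))):
        for d in nets.spot_point(p,k)[:2]:
            l=d["location"]; print(k,round(d["score"],2),np.round(l,1),unproj(p,V,l,.09)[0].round(4)); cv2.circle(im,(int(l[0]),int(l[1])),4,c,1)
    cv2.imwrite(f"pics/{tag}.png",im); return o
E
python3 -c "
from lev import *
look('l1')"
```

```text
13.03 [0.5464 0.2887 0.2346] [-0.002   0.9713  0.2379 -0.0046] 0.471 [ 0.6  0.4 -0. ]
lever_post 0.97 [321.8  43.9] [0.4918 0.3917 0.09  ]
lever_hub 0.55 [329.1 174.8] [0.5351 0.3197 0.09  ]
```

View pics/l1.png

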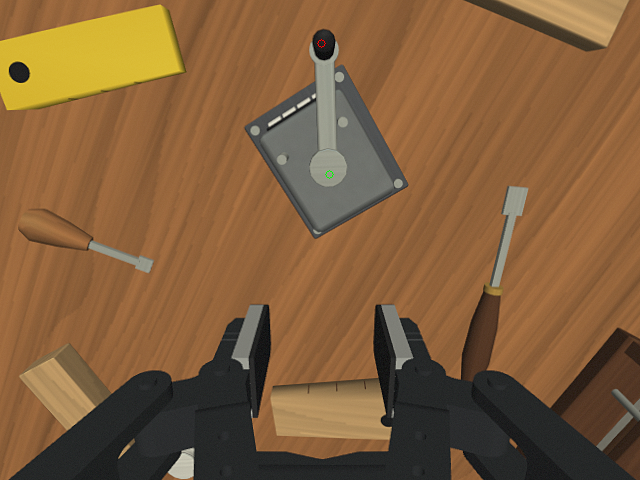

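Run:
```python
from lev import *
o=bot.get_obs();p=imaging.read_camera("wrist");V=camview(p,o)
print(unproj(p,V,[[328,168]],.076),unproj(p,V,[[324,44]],.09),unproj(p,V,[[324,54]],.072),unproj(p,V,[[325,34]],.114))
cv2.imwrite("pics/z2.png",cv2.resize(p["image"][0:220,240:420,::-1],None,fx=2.7,fy=2.7,interpolation=cv2.INTER_CUBIC))
```

```text
[[0.53375707 0.32090108 0.076     ]] [[0.49371238 0.39158019 0.09      ]] [[0.49552057 0.38799286 0.072     ]] [[0.49322014 0.39393735 0.114     ]]
```

View pics/z2.png

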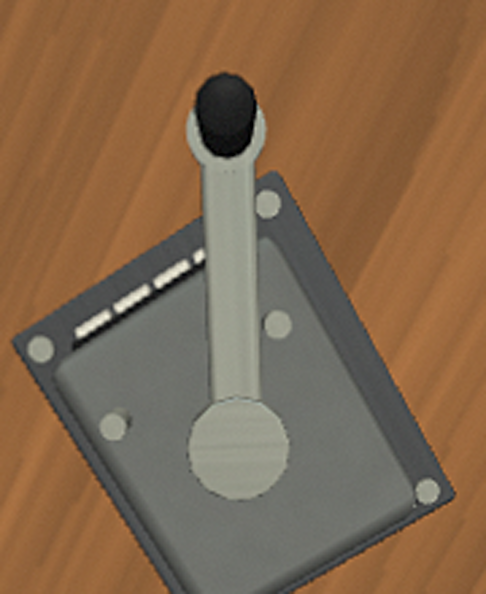

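Post pixel is (324,44) and hub (328,168), giving a radius of 80.6 mm, which matches. The lever rests against the right-hand peg. I'll straddle the post with the fingers 40 mm apart, swing the arc, then lift off.

```bash
cat > arc.py <<'E'
from plan import *
from station import bot
H=np.array([.5338,.3209]); A0=2.087
def P(a,z,r=.0803): 
    t=A0+a; return (np.r_[H+r*np.array([np.cos(t),np.sin(t)]),z],rot_for(t-np.pi/2))
E
python3 - <<'E'
from arc import *
plan(bot.get_obs(),[P(0,.16)],.06)
E
```

```text
0.06 0.002 -0.239 0.158 -0.024 0.026 -0.135; 0.06 0.005 -0.24 0.157 -0.025 0.025 -0.135; 0.06 0.006 -0.24 0.157 -0.024 0.026 -0.136; 0.06 0.008 -0.24 0.156 -0.025 0.026 -0.135

4 end [0.4941 0.3907 0.16  ]
```

{"api": "apply_moves", "payload": {"moves": "0.06 0.002 -0.239 0.158 -0.024 0.026 -0.135; 0.06 0.005 -0.24 0.157 -0.025 0.025 -0.135; 0.06 0.006 -0.24 0.157 -0.024 0.026 -0.136; 0.06 0.008 -0.24 0.156 -0.025 0.026 -0.135; 0.06 0 0 0 0 0 0; 0.06 0 0 0 0 0 0; 0.06 0 0 0 0 0 0"}}

```text
t: 13.82
eef_pos: [0.4944, 0.3911, 0.1601]
tool_rot: [0.0, 0.967, 0.256, 0.0]
contact_force: [0.9, 0.3, 0.0]
gripper_width: 0.467
```

Run:
```python
from arc import *
from lev import look
o=look('l2'); plan(o,[P(0,.08)],.06)
```

```text
13.82 [0.4944 0.3911 0.1601] [2.000e-04 9.667e-01 2.558e-01 2.000e-04] 0.467 [0.9 0.3 0. ]
lever_post 0.56 [319.1 252. ] [0.4924 0.3925 0.09  ]
lever_hub 0.9 [319.5 379.9] [0.5338 0.3199 0.09  ]
0.06 -0.001 0 0.223 0.003 -0.001 0.005; 0.06 -0.001 0.001 0.222 0.002 -0.002 0.005; 0.06 -0.002 0.001 0.223 0.003 -0.001 0.005

3 end [0.4941 0.3907 0.08  ]
```

View pics/l2.png

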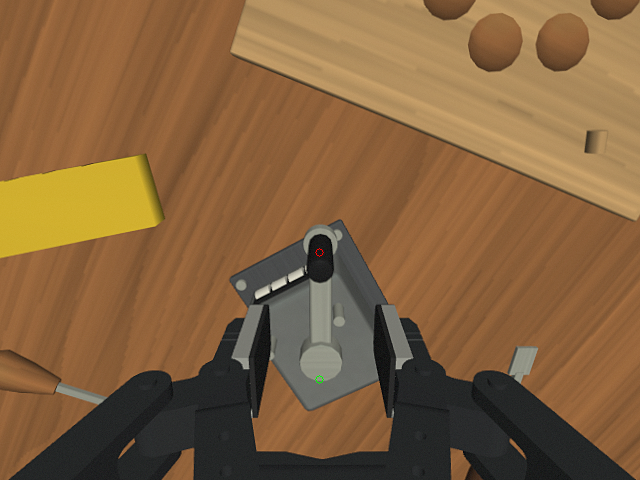

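{"api": "apply_moves", "payload": {"moves": "0.06 0 0 0.222 0 0 0; 0.06 0 0 0.222 0 0 0; 0.06 0 0 0.222 0 0 0; 0.06 0 0 0 0 0 0; 0.06 0 0 0 0 0 0"}}

```text
t: 14.38
eef_pos: [0.4939, 0.391, 0.0797]
tool_rot: [0.001, 0.967, 0.256, -0.001]
contact_force: [-0.4, 0.1, 0.2]
gripper_width: 0.471
```

Run:
```python
from arc import *
from lev import look
o=look('l3'); plan(o,[P(a,.08) for a in np.arange(.066,1.07,.066)],.06)
```

```text
14.38 [0.4939 0.391  0.0797] [ 6.000e-04  9.668e-01  2.556e-01 -8.000e-04] 0.471 [-0.4  0.1  0.2]
lever_post 0.77 [318.7 330.6] [0.4925 0.3919 0.09  ]
0.06 -0.043 0.004 -0.003 0.009 0.025 -0.935; 0.06 -0.044 0.002 0 0 0 -0.945; 0.06 -0.044 0.001 0 0 0 -0.946; 0.06 -0.044 0.001 0 0 0 -0.945; 0.06 -0.045 0.002 0 0 0 -0.945; 0.06 -0.044 0.001 0 0 0 -0.946; 0.06 -0.044 0.002 0 0 0 -0.945; 0.06 -0.044 0.001 0 0 0 -0.946; 0.06 -0.044 0.002 0 0 0 -0.945; 0.06 -0.044 0.001 0 0 0 -0.945; 0.06 -0.044 0.002 0 0 0 -0.946; 0.06 -0.045 0.001 0 0 0 -0.945

0.06 -0.044 0.002 0 0 0 -0.946; 0.06 -0.044 0.001 0 0 0 -0.945; 0.06 -0.044 0.002 0 0 0 -0.945; 0.06 -0.044 0.001 0 0 0 -0.946

16 end [0.4535 0.3208 0.08  ]
```

View pics/l3.png

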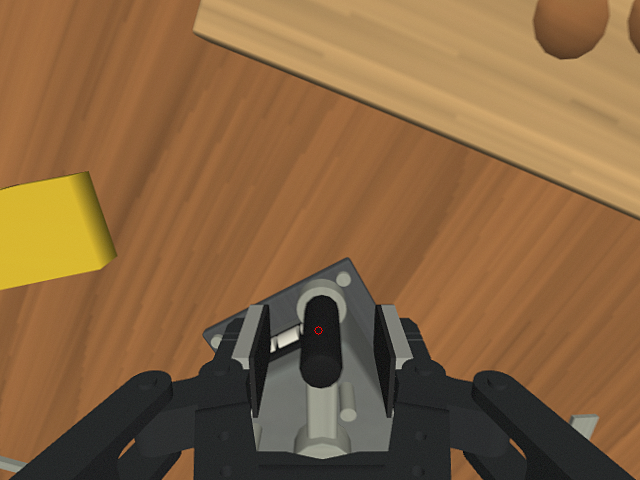

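{"api": "apply_moves", "payload": {"moves": "0.06 -0.043 0.003 0 0 0 -0.94; 0.06 -0.044 0.002 0 0 0 -0.945; 0.06 -0.044 0.001 0 0 0 -0.945; 0.06 -0.044 0.001 0 0 0 -0.945; 0.06 -0.045 0.002 0 0 0 -0.945; 0.06 -0.044 0.001 0 0 0 -0.945; 0.06 -0.044 0.002 0 0 0 -0.945; 0.06 -0.044 0.001 0 0 0 -0.945; 0.06 -0.044 0.002 0 0 0 -0.945; 0.06 -0.044 0.001 0 0 0 -0.945; 0.06 -0.044 0.002 0 0 0 -0.945; 0.06 -0.045 0.001 0 0 0 -0.945"}}

```text
t: 15.53
eef_pos: [0.4571, 0.3455, 0.0821]
tool_rot: [-0.001, 0.792, 0.611, 0.003]
contact_force: [0.1, 4.0, -2.3]
gripper_width: 0.473
```

{"api": "apply_moves", "payload": {"moves": "0.06 -0.044 0.002 0 0 0 -0.945; 0.06 -0.044 0.001 0 0 0 -0.945; 0.06 -0.044 0.002 0 0 0 -0.945; 0.06 0 0 0 0 0 0; 0.06 0 0 0 0 0 0; 0.06 0 0 0 0 0 0"}}

```text
t: 16.03
eef_pos: [0.4543, 0.3302, 0.082]
tool_rot: [-0.001, 0.729, 0.685, 0.003]
contact_force: [-0.9, 4.2, 0.0]
gripper_width: 0.466
```

Run:
```python
from arc import *
from lev import look
o=look('l4'); d=o["eef_pos"][:2]-H; print("ang",np.arctan2(d[1],d[0])%6.283-A0,np.hypot(*d)); plan(o,[P(1.1,.08),P(1.16,.08)],.06)
```

```text
16.03 [0.4543 0.3302 0.082 ] [-0.0008  0.729   0.6845  0.0027] 0.466 [-0.9  4.2  0. ]
lever_post 0.62 [356.1 331.5] [0.455  0.3418 0.09  ]
ang 0.9380563320172808 0.08001907022085729
0.06 -0.054 0 0.008 0.019 -0.035 -0.776; 0.06 -0.054 -0.002 0.009 0.02 -0.035 -0.776; 0.06 -0.04 0.001 0 0 0 -0.86

3 end [0.454  0.3125 0.08  ]
```

View pics/l4.png

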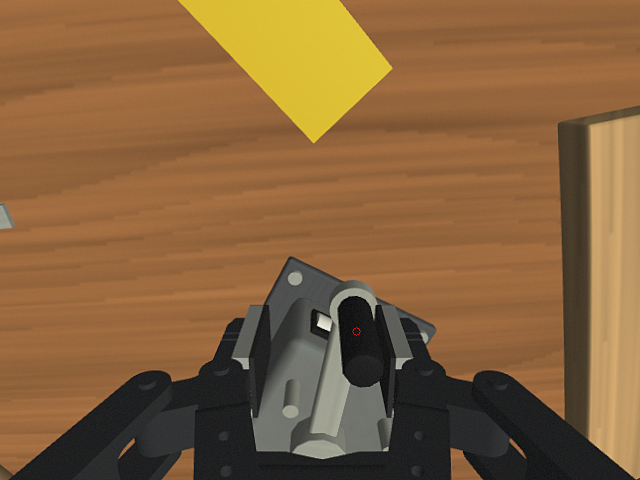

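{"api": "apply_moves", "payload": {"moves": "0.06 -0.05 0.001 0 0 0 -0.776; 0.06 -0.05 0.001 0 0 0 -0.776; 0.06 0 0 0 0 0 0; 0.06 0 0 0 0 0 0"}}

```text
t: 16.52
eef_pos: [0.4536, 0.3181, 0.082]
tool_rot: [-0.001, 0.691, 0.723, 0.002]
contact_force: [-3.6, 5.0, 0.8]
gripper_width: 0.466
```

{"api": "apply_moves", "payload": {"moves": "0.06 -0.012 0 0 0 0 -0.25; 0.06 -0.012 0 0 0 0 -0.25; 0.06 0 0 0 0 0 0; 0.06 0 0 0 0 0 0"}}

```text
t: 16.85
eef_pos: [0.4539, 0.3154, 0.082]
tool_rot: [-0.001, 0.678, 0.735, 0.002]
contact_force: [-3.4, 5.8, -0.2]
gripper_width: 0.466
```

Run:
```python
from arc import *
from lev import look
o=look('l5'); d=o["eef_pos"][:2]-H; print("ang",np.arctan2(d[1],d[0])%6.283-A0,np.hypot(*d))
```

```text
16.85 [0.4539 0.3154 0.082 ] [-0.0008  0.678   0.7351  0.0024] 0.466 [-3.4  5.8 -0.2]
lever_post 0.88 [356.1 332.1] [0.4529 0.3269 0.09  ]
ang 1.1224941705425358 0.08010875456174693
```

View pics/l5.png

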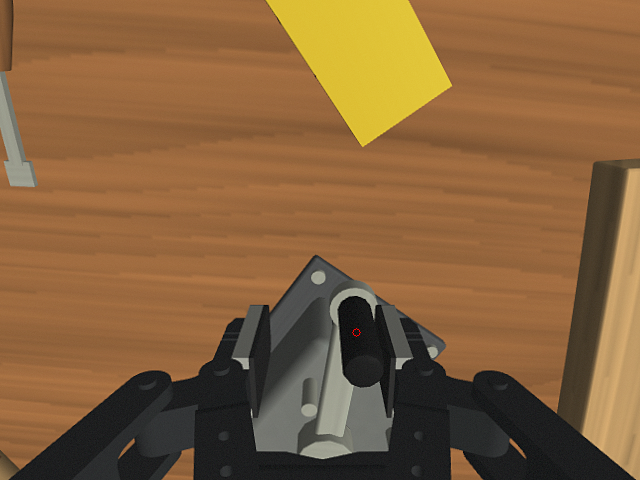

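{"api": "apply_moves", "payload": {"moves": "0.06 -0.01 0 0 0 0 -0.2; 0.06 -0.01 0 0 0 0 -0.2; 0.06 0 0 0 0 0 0"}}

```text
t: 17.25
eef_pos: [0.4543, 0.314, 0.082]
tool_rot: [-0.001, 0.667, 0.745, 0.003]
contact_force: [-2.4, 7.5, -1.0]
gripper_width: 0.472
```

{"api": "apply_moves", "payload": {"moves": "0.06 -0.01 0 0 0 0 -0.2; 0.06 0 0 0 0 0 0; 0.06 0 0 0 0 0 0"}}

```text
t: 17.5
eef_pos: [0.4545, 0.3138, 0.082]
tool_rot: [-0.001, 0.662, 0.749, 0.004]
contact_force: [-0.8, 10.0, -3.2]
gripper_width: 0.467
```

{"api": "apply_moves", "payload": {"moves": "0.06 -0.012 0 0 0 0 0; 0.06 0 0 0 0 0 0; 0.06 0 0 0 0 0 0"}}

```text
t: 17.75
eef_pos: [0.4546, 0.3136, 0.0821]
tool_rot: [-0.001, 0.662, 0.75, 0.005]
contact_force: [-2.1, 13.4, -5.1]
gripper_width: 0.472
```

Run:
```python
from arc import *
from lev import look
o=look('l6'); d=o["eef_pos"][:2]-H; print("ang",np.arctan2(d[1],d[0])%6.283-A0,np.hypot(*d))
```

```text
17.75 [0.4546 0.3136 0.0821] [-0.0014  0.6617  0.7497  0.0045] 0.472 [-2.1 13.4 -5.1]
lever_post 0.85 [356.9 331.2] [0.4527 0.3252 0.09  ]
ang 1.145875650234713 0.07954981099260665
```

View pics/l6.png

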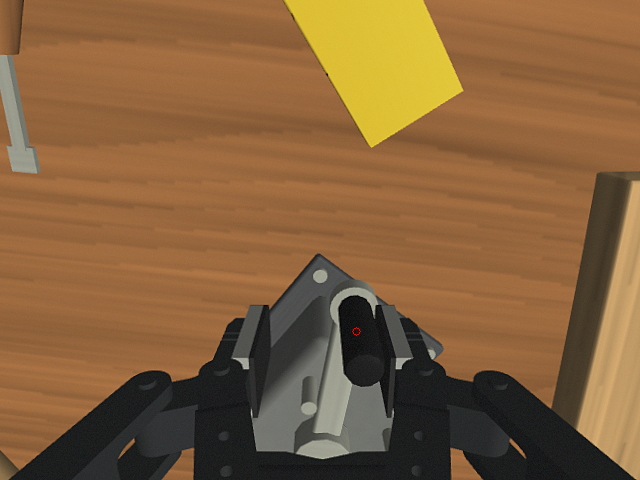

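Force rose to 13 N with no further motion, so the lever is on its stop. Lifting off to let it spring back.

{"api": "apply_moves", "payload": {"moves": "0.06 0.02 0 0 0 0 0; 0.06 0 0 -0.2 0 0 0; 0.06 0 0 -0.3 0 0 0; 0.06 0 0 -0.3 0 0 0; 0.06 0 0 -0.3 0 0 0; -1 0 0 0 0 0 0; -1 0 0 0 0 0 0"}}

```text
t: 18.48
eef_pos: [0.4559, 0.3109, 0.2159]
tool_rot: [0.001, 0.663, 0.748, 0.004]
contact_force: [-0.4, -0.1, -1.2]
gripper_width: 0.737
```

Run:
```python
from arc import *
from lev import look
o=look('l7'); 
B1=np.array([.668,.0933,.5571]); print("view blank1"); plan(o,[((.64,.08,.22),rot_for(B1[2]-np.pi/2))],-1)
```

```text
18.48 [0.4559 0.3109 0.2159] [6.000e-04 6.633e-01 7.484e-01 4.000e-03] 0.737 [-0.4 -0.1 -1.2]
lever_post 0.88 [426.9 289.7] [0.4939 0.3905 0.09  ]
lever_hub 0.64 [327.2 328. ] [0.5332 0.3236 0.09  ]
view blank1
-1 -0.052 0.032 -0.001 -0.001 -0.004 0.969; -1 -0.05 0.036 -0.001 -0.002 -0.003 0.968; -1 -0.048 0.039 -0.001 -0.001 -0.004 0.969; -1 -0.045 0.042 0 -0.002 -0.004 0.969; -1 -0.042 0.046 -0.001 -0.001 -0.004 0.968; -1 -0.038 0.047 -0.001 -0.002 -0.004 0.969; -1 -0.036 0.051 -0.001 -0.001 -0.003 0.968; -1 -0.031 0.052 0 -0.001 -0.004 0.969; -1 -0.029 0.055 -0.001 -0.002 -0.004 0.969; -1 -0.024 0.056 -0.001 -0.001 -0.004 0.968; -1 -0.021 0.058 -0.001 -0.002 -0.003 0.969; -1 -0.016 0.06 0 -0.001 -0.004 0.969

-1 -0.013 0.06 -0.001 -0.002 -0.004 0.968; -1 -0.009 0.061 -0.001 -0.001 -0.004 0.969; -1 -0.004 0.061 0 -0.001 -0.003 0.968; -1 0 0.062 -0.001 -0.002 -0.004 0.969; -1 0.004 0.061 -0.001 -0.001 -0.004 0.969; -1 0.008 0.061 0 -0.002 -0.004 0.968; -1 0.012 0.06 -0.001 -0.001 -0.003 0.969; -1 0.016 0.06 -0.001 -0.002 -0.004 0.969; -1 0.02 0.058 0 -0.001 -0.004 0.968; -1 0.024 0.057 -0.001 -0.001 -0.004 0.969; -1 0.028 0.054 -0.001 -0.002 -0.003 0.968; -1 0.032 0.053 0 -0.001 -0.004 0.969

-1 0.035 0.051 -0.001 -0.002 -0.004 0.969; -1 0.038 0.048 -0.001 -0.001 -0.004 0.968; -1 0.042 0.045 0 -0.002 -0.004 0.969; -1 0.044 0.043 -0.001 -0.001 -0.003 0.969; -1 0.047 0.039 -0.001 -0.001 -0.004 0.968; -1 0.05 0.037 -0.001 -0.002 -0.004 0.969; -1 0.052 0.032 0 -0.001 -0.004 0.968; -1 0.055 0.029 -0.001 -0.002 -0.003 0.969; -1 0.056 0.026 -0.001 -0.001 -0.004 0.969; -1 0.057 0.021 0 -0.002 -0.004 0.968; -1 0.059 0.018 -0.001 -0.001 -0.004 0.969; -1 0.06 0.013 -0.001 -0.001 -0.003 0.969

-1 0.061 0.01 -0.001 -0.002 -0.004 0.968; -1 0.061 0.005 -0.001 -0.001 -0.004 0.969; -1 0.062 0.001 0 -0.002 -0.004 0.969; -1 0.061 -0.003 -0.001 -0.001 -0.003 0.968

40 end [0.64   0.0801 0.22  ]
```

View pics/l7.png

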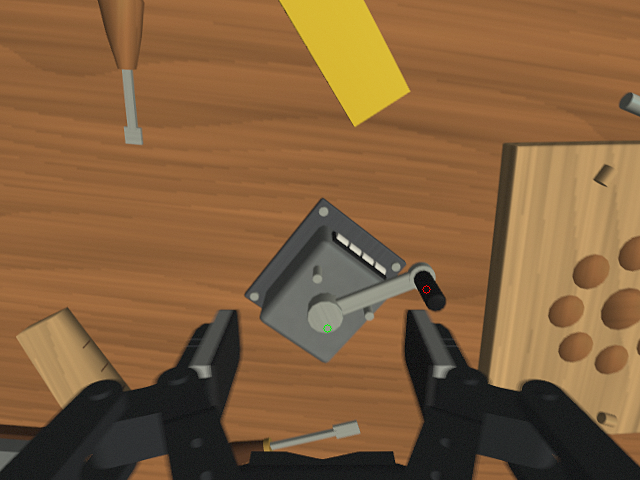

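The lever is back at rest (post 0.494, 0.3905). On to the second blank.

{"api": "apply_moves", "payload": {"moves": "-1 -0.052 0.032 0 0 0 0.969; -1 -0.05 0.036 0 0 0 0.968; -1 -0.048 0.039 0 0 0 0.969; -1 -0.045 0.042 0 0 0 0.969; -1 -0.042 0.046 0 0 0 0.968; -1 -0.038 0.047 0 0 0 0.969; -1 -0.036 0.051 0 0 0 0.968; -1 -0.031 0.052 0 0 0 0.969; -1 -0.029 0.055 0 0 0 0.969; -1 -0.024 0.056 0 0 0 0.968; -1 -0.021 0.058 0 0 0 0.969; -1 -0.016 0.06 0 0 0 0.969"}}

```text
t: 19.63
eef_pos: [0.5087, 0.2399, 0.2104]
tool_rot: [0.0, 0.905, 0.425, -0.001]
contact_force: [0.4, -0.3, 0.0]
gripper_width: 1.0
```

{"api": "apply_moves", "payload": {"moves": "-1 -0.013 0.06 0 0 0 0.968; -1 -0.009 0.061 0 0 0 0.969; -1 -0.004 0.061 0 0 0 0.968; -1 0 0.062 0 0 0 0.969; -1 0.004 0.061 0 0 0 0.969; -1 0.008 0.061 0 0 0 0.968; -1 0.012 0.06 0 0 0 0.969; -1 0.016 0.06 0 0 0 0.969; -1 0.02 0.058 0 0 0 0.968; -1 0.024 0.057 0 0 0 0.969; -1 0.028 0.054 0 0 0 0.968; -1 0.032 0.053 0 0 0 0.969"}}

```text
t: 20.63
eef_pos: [0.564, 0.1709, 0.2104]
tool_rot: [0.001, 0.999, 0.033, -0.001]
contact_force: [0.3, 0.3, -0.6]
gripper_width: 1.0
```

{"api": "apply_moves", "payload": {"moves": "-1 0.035 0.051 0 0 0 0.969; -1 0.038 0.048 0 0 0 0.968; -1 0.042 0.045 0 0 0 0.969; -1 0.044 0.043 0 0 0 0.969; -1 0.047 0.039 0 0 0 0.968; -1 0.05 0.037 0 0 0 0.969; -1 0.052 0.032 0 0 0 0.968; -1 0.055 0.029 0 0 0 0.969; -1 0.056 0.026 0 0 0 0.969; -1 0.057 0.021 0 0 0 0.968; -1 0.059 0.018 0 0 0 0.969; -1 0.06 0.013 0 0 0 0.969"}}

```text
t: 21.63
eef_pos: [0.6193, 0.1018, 0.2103]
tool_rot: [0.001, 0.931, -0.364, -0.001]
contact_force: [-0.6, 0.8, 0.1]
gripper_width: 1.002
```

{"api": "apply_moves", "payload": {"moves": "-1 0.061 0.01 0 0 0 0.968; -1 0.061 0.005 0 0 0 0.969; -1 0.062 0.001 0 0 0 0.969; -1 0.061 -0.003 0 0 0 0.968; -1 0 0 0 0 0 0; -1 0 0 0 0 0 0; -1 0 0 0 0 0 0"}}

```text
t: 22.22
eef_pos: [0.6377, 0.0797, 0.211]
tool_rot: [0.0, 0.875, -0.484, -0.001]
contact_force: [0.7, -0.1, 0.0]
gripper_width: 1.0
```

Run:
```python
from w import *
x,o=wfit([.668,.0933,.557],"blank_a",0,"w4")
print(o["tool_rot"],o["q"])
```

```text
pose [0.6377 0.0797 0.211 ] t 22.22
0.72 [326. 158.] [291.1, 71.7, 360.7, 249.3]
fit [0.6673 0.0926 0.5753] 0.023
[ 4.28244302e-04  8.75167464e-01 -4.83819495e-01 -6.50316530e-04] [-0.7273317   0.52946883  0.72354086  1.69286812 -0.39091487  1.070739
 -0.89032682]
```

View pics/w4.png

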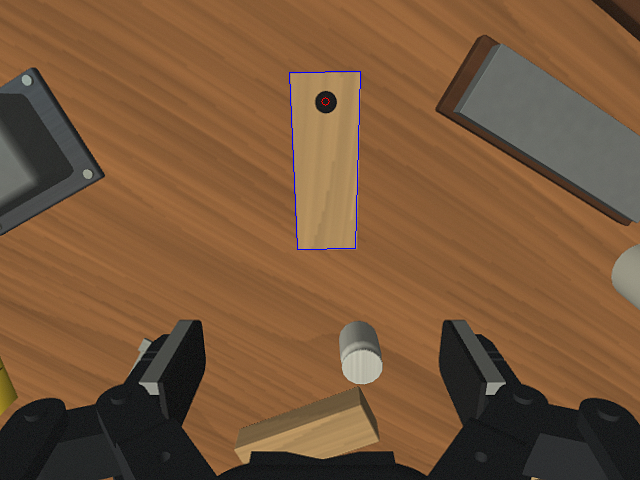

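Run:
```python
from plan import *
from station import bot
plan(bot.get_obs(),[((.6715,.0953,.02),rot_for(-.9955))],-1)
```

```text
-1 0.008 -0.061 0.319 0.001 0.002 -0.042; -1 0.009 -0.061 0.319 0.002 0.002 -0.042; -1 0.008 -0.061 0.319 0.001 0.003 -0.042; -1 0.009 -0.061 0.319 0.001 0.002 -0.043; -1 0.009 -0.061 0.319 0.002 0.002 -0.042

5 end [0.6715 0.0953 0.02  ]
```

{"api": "apply_moves", "payload": {"moves": "-1 0.008 -0.061 0.319 0 0 -0.042; -1 0.009 -0.061 0.319 0 0 -0.042; -1 0.008 -0.061 0.319 0 0 -0.042; -1 0.009 -0.061 0.319 0 0 -0.042; -1 0.009 -0.061 0.26 0 0 -0.042; -1 0 0 0 0 0 0; -1 0 0 0 0 0 0; -1 0 0 0 0 0 0"}}

```text
t: 22.98
eef_pos: [0.6729, 0.0943, 0.0293]
tool_rot: [-0.001, 0.878, -0.478, 0.001]
contact_force: [0.3, 0.4, 0.7]
gripper_width: 0.997
```

Run:
```python
from plan import *
from station import bot
plan(bot.get_obs(),[((.6715,.0953,.004),rot_for(-.9955))],-1)
```

```text
-1 -0.013 0.006 0.211 -0.026 -0.013 -0.026

1 end [0.6715 0.0952 0.004 ]
```

{"api": "apply_moves", "payload": {"moves": "-1 -0.006 0.003 0.105 0 0 0; -1 -0.006 0.003 0.1 0 0 0; -1 0 0 0 0 0 0; 1 0 0 0 0 0 0; 1 0 0 0 0 0 0; 1 0 0 0 0 0 0; 1 0 0 0 0 0 0; 1 0 0 0 0 0 0; 1 0 0 0 0 0 0; 1 0 0 0 0 0 0; 1 0 0 0 0 0 0", "force": 50}}

```text
t: 23.9
eef_pos: [0.6712, 0.0954, 0.0037]
tool_rot: [-0.001, 0.878, -0.478, 0.0]
contact_force: [-1.4, 0.5, 6.0]
gripper_width: 0.578
```

Run:
```python
from inhand import *
inhand('ih4')
```

```text
mark [321.8 240.6] [ 294  215   57   52 2282]
0.003 mark tool xy [ 0.0015 -0.0458 -0.0341]
0.005 mark tool xy [ 0.0015 -0.0452 -0.0321]
0.007 mark tool xy [ 0.0015 -0.0445 -0.0301]
[0.67121807 0.09544508 0.00368109] [-5.000e-04  8.782e-01 -4.783e-01  4.000e-04] 0.5779884286345786 [-1.36  0.55  5.98] 23.9
```

View pics/ih4.png

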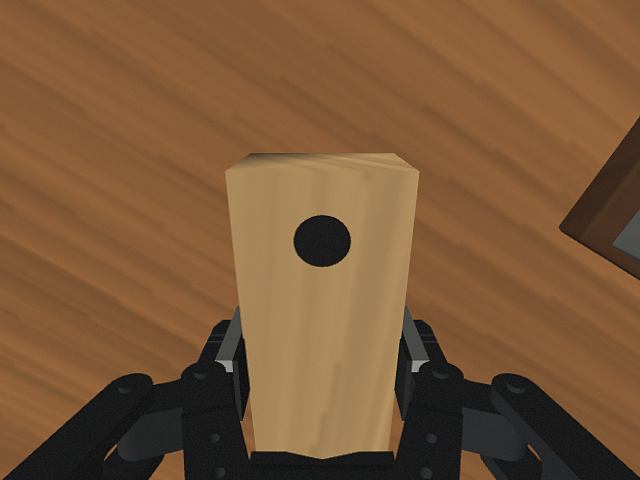

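```bash
cat > pl2.py <<'E'
from plan import *
from station import bot
import sys
B=np.array([.498,-.3258,.072]); byaw=-.8104
Rt=rot_for(byaw)
off=np.array([0,.0052,.0037])
def tcp(h): return B+[0,0,h]-Rt@off
if __name__=="__main__":
    print(tcp(0)); 
    way=[(tcp(h),Rt) for h in map(float,sys.argv[1:])]
    plan(bot.get_obs(),way,1)
E
python3 - <<'E'
from pl2 import *
from station import imaging,nets
p=imaging.read_camera("top");V=camview(p)
for k in("mallet","wax_cup"):
    d=nets.spot_point(p,k)[0]; print(k,d["score"],d["location"],unproj(p,V,d["location"],0)[0])
o=bot.get_obs()
plan(o,[((.65,.06,.2),quat(o["tool_rot"])),(tcp(.13)+[.03,.05,0],Rt)],1)
E
```

```text
mallet 0.77 [465.3, 168.3] [ 7.27479392e-01 -3.47213174e-01 -2.22044605e-16]
wax_cup 0.59 [408.2, 165.7] [ 0.74160872 -0.21126288  0.        ]
1 0.025 0.051 -0.273 0 0 0; 1 0.026 0.051 -0.272 0 0 0; 1 0.025 0.051 -0.273 0 0 0; 1 0.026 0.052 -0.273 0 0 0; 1 0.025 0.051 -0.273 0 0 0; 1 0.025 0.051 -0.272 0 0 0; 1 0.199 0.259 -0.006 -0.002 0 -0.298; 1 0.194 0.263 -0.005 -0.002 -0.001 -0.297; 1 0.188 0.267 -0.006 -0.002 0 -0.298; 1 0.182 0.27 -0.005 -0.002 -0.001 -0.297; 1 0.177 0.275 -0.006 -0.002 0 -0.298; 1 0.171 0.278 -0.005 -0.002 -0.001 -0.297

1 0.166 0.281 -0.006 -0.002 0 -0.298; 1 0.159 0.285 -0.005 -0.002 -0.001 -0.297; 1 0.154 0.289 -0.005 -0.002 0 -0.298

15 end [ 0.5318 -0.2723  0.2057]
```

{"api": "apply_moves", "payload": {"moves": "1 0 0 -0.1 0 0 0; 1 0.026 0.051 -0.272 0 0 0; 1 0.025 0.051 -0.273 0 0 0; 1 0.026 0.052 -0.273 0 0 0; 1 0.025 0.051 -0.273 0 0 0; 1 0.025 0.051 -0.272 0 0 0; 1 0.199 0.259 -0.1 0 0 -0.298; 1 0.194 0.263 -0.1 0 0 -0.297; 1 0.188 0.267 0 0 0 -0.298; 1 0.182 0.27 0 0 0 -0.297; 1 0.177 0.275 0 0 0 -0.298; 1 0.171 0.278 0 0 0 -0.297"}}

```text
t: 25.1
eef_pos: [0.573, -0.157, 0.2029]
tool_rot: [-0.0, 0.907, -0.422, -0.0]
contact_force: [1.2, -0.5, -2.4]
gripper_width: 0.573
```

{"api": "apply_moves", "payload": {"moves": "1 0.166 0.281 0 0 0 -0.298; 1 0.159 0.285 0 0 0 -0.297; 1 0.154 0.289 0 0 0 -0.298; 1 0 0 0 0 0 0; 1 0 0 0 0 0 0; 1 0 0 0 0 0 0"}}

```text
t: 25.6
eef_pos: [0.5347, -0.266, 0.2025]
tool_rot: [-0.0, 0.919, -0.395, -0.0]
contact_force: [-0.9, 1.0, -1.9]
gripper_width: 0.574
```

```bash
cat > ov.py <<'E'
from pl2 import *
from station import imaging
import sys
o=bot.get_obs();p=imaging.read_camera("wrist");V=camview(p,o)
im=p["image"][:,:,::-1].copy()
Ry=R.from_rotvec([0,.1419,0]).as_matrix()
C=[.499,-.3269]
t=posed(W@Ry.T+[0,0,.03],*C,byaw+np.pi,.012)
q=proj(p,V,t).astype(int); print(q.tolist())
for i,j in((1,3),(3,7),(7,5),(5,1)): cv2.line(im,tuple(map(int,q[i])),tuple(map(int,q[j])),(255,0,0),1)
cv2.imwrite(f"pics/{sys.argv[1]}.png",im)
Rm=quat(o["tool_rot"]); w=o["eef_pos"]+Rm@off; print(o["eef_pos"],"held rel target",(w-B).round(4),"yaw err",np.arctan2(*(-Rm[:2,1])[::-1])-byaw-np.pi/2,"tilt",Rm[2,:2].round(4),o["contact_force"].round(1),o["t"])
E
python3 ov.py o1; python3 pl2.py .13
```

```text
[[435, 272], [438, 283], [429, 329], [432, 343], [258, 263], [242, 283], [261, 317], [247, 343]]
[ 0.53473777 -0.26601288  0.20245785] held rel target [0.033  0.0562 0.1268] yaw err -0.0007356768719239959 tilt [-0.0009 -0.0007] [-0.9  1.  -1.9] 25.6
[ 0.50176773 -0.32221611  0.0757    ]
1 0.076 0.266 -0.014 -0.006 0.007 0.009; 1 0.076 0.265 -0.015 -0.005 0.008 0.009

2 end [ 0.5018 -0.3222  0.2057]
```

View pics/o1.png

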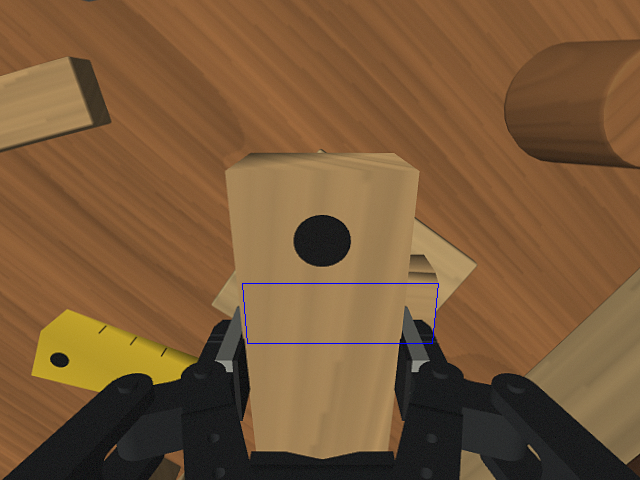

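{"api": "apply_moves", "payload": {"moves": "1 0.076 0.266 0 0 0 0; 1 0.076 0.265 0 0 0 0; 1 0 0 0.3 0 0 0; 1 0 0 0.3 0 0 0; 1 0 0 0.15 0 0 0; 1 0 0 0 0 0 0; 1 0 0 0 0 0 0; 1 0 0 0 0 0 0"}}

```text
t: 26.32
eef_pos: [0.5028, -0.3232, 0.1137]
tool_rot: [-0.0, 0.919, -0.393, 0.001]
contact_force: [0.6, -0.4, -1.4]
gripper_width: 0.575
```

```bash
python3 ov.py o2; python3 pl2.py .008
```

```text
[[452, 228], [459, 241], [443, 314], [448, 333], [195, 218], [159, 240], [203, 298], [172, 333]]
[ 0.50278556 -0.32316578  0.11368534] held rel target [ 0.001 -0.001  0.038] yaw err 0.0017636266222171848 tilt [ 0.0016 -0.0008] [ 0.6 -0.4 -1.4] 26.3167
[ 0.50176773 -0.32221611  0.0757    ]
1 -0.015 -0.001 0.253 -0.018 -0.036 0.019

1 end [ 0.5018 -0.3222  0.0838]
```

View pics/o2.png

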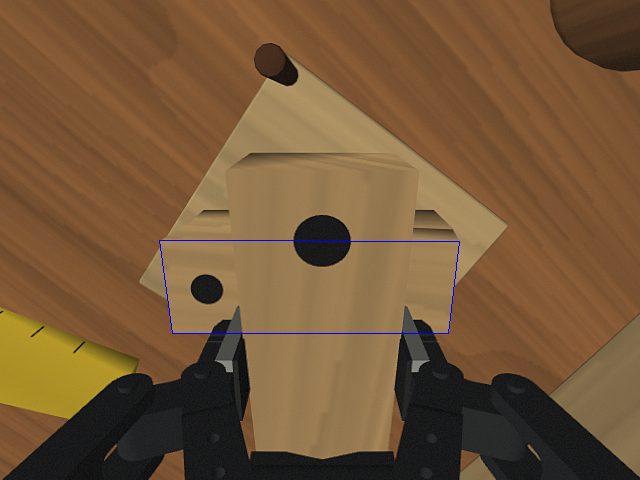

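Pile top matches the overlay (162–459, rows 240–333). Descending in small steps with a −2.4 mm correction in tool x.

{"api": "apply_moves", "payload": {"moves": "1 -0.01 0 0.12 0 0 0; 1 -0.01 0 0.12 0 0 0; 1 0 0 0 0 0 0; 1 0 0 0 0 0 0; 1 0 0 0 0 0 0"}}

```text
t: 26.78
eef_pos: [0.5006, -0.3223, 0.0851]
tool_rot: [-0.0, 0.919, -0.394, 0.001]
contact_force: [0.0, 0.1, -1.2]
gripper_width: 0.573
```

```bash
python3 ov.py o3; python3 pl2.py 0
```

```text
[[476, 245], [486, 261], [463, 341], [471, 365], [183, 232], [138, 261], [193, 321], [155, 365]]
[ 0.50062836 -0.32225902  0.08510635] held rel target [-0.0011 -0.      0.0094] yaw err 0.00023491329018021645 tilt [ 0.002 -0.001] [ 0.   0.1 -1.2] 26.7833
[ 0.50176773 -0.32221611  0.0757    ]
1 0.006 -0.007 0.078 -0.015 -0.03 0.003

1 end [ 0.5018 -0.3222  0.0757]
```

View pics/o3.png

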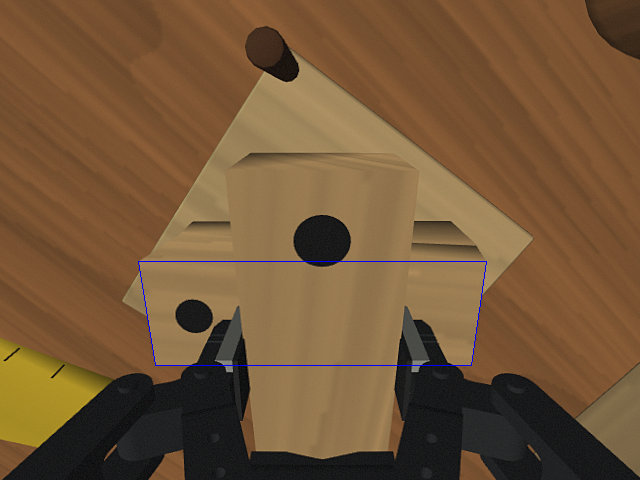

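{"api": "apply_moves", "payload": {"moves": "1 0 -0.004 0.03 -0.015 -0.03 0; 1 0 0 0.025 0 0 0; 1 0 0 0 0 0 0; 1 0 0 0 0 0 0; 1 0 0 0 0 0 0"}}

```text
t: 27.25
eef_pos: [0.5, -0.3214, 0.077]
tool_rot: [-0.0, 0.919, -0.394, -0.001]
contact_force: [-0.5, 0.2, -1.2]
gripper_width: 0.575
```

{"api": "apply_moves", "payload": {"moves": "1 0 0 0.008 0 0 0; 1 0 0 0 0 0 0; 1 0 0 0 0 0 0"}}

```text
t: 27.5
eef_pos: [0.5, -0.3214, 0.076]
tool_rot: [-0.0, 0.919, -0.394, -0.001]
contact_force: [-0.3, 0.3, -1.8]
gripper_width: 0.578
```

{"api": "apply_moves", "payload": {"moves": "1 0 0 0.008 0 0 0; 1 0 0 0 0 0 0; 1 0 0 0 0 0 0"}}

```text
t: 27.75
eef_pos: [0.5001, -0.3215, 0.0755]
tool_rot: [-0.0, 0.919, -0.394, -0.001]
contact_force: [-0.9, 0.1, 3.8]
gripper_width: 0.575
```

Contact at 3.8 N. Releasing and rising.

{"api": "apply_moves", "payload": {"moves": "-0.2 0 0 0 0 0 0; -0.3 0 0 0 0 0 0; -0.5 0 0 0 0 0 0; -0.7 0 0 0 0 0 0; -0.8 0 0 0 0 0 0; -0.8 0 0 0 0 0 0; -0.8 0 0 0 0 0 0; -0.8 0 0 -0.1 0 0 0; -0.8 0 0 -0.2 0 0 0; -0.8 0 0 -0.3 0 0 0; -0.8 0 0 -0.3 0 0 0; -0.8 0 0 -0.3 0 0 0"}}

```text
t: 28.75
eef_pos: [0.4998, -0.3217, 0.2213]
tool_rot: [0.0, 0.919, -0.395, -0.001]
contact_force: [0.4, -0.4, 0.4]
gripper_width: 0.901
```

```bash
cat > ov2.py <<'E'
from pl2 import *
from station import imaging
o=bot.get_obs();p=imaging.read_camera("wrist");V=camview(p,o)
im=p["image"][:,:,::-1].copy()
Ry=R.from_rotvec([0,.1419,0]).as_matrix(); C=[.499,-.3269]
t1=posed(W@Ry.T+[0,0,.03],*C,byaw+np.pi,.012); t2=posed(W,B[0],B[1],byaw+np.pi/2,.072)
for t in(t1,t2):
  h=cv2.convexHull(proj(p,V,t).astype(np.float32)).astype(np.int32); cv2.polylines(im,[h],True,(255,0,0),1)
cv2.imwrite("pics/f1.png",im)
s=imaging.read_camera("scene"); cv2.imwrite("pics/f1s.png",cv2.resize(s["image"][190:320,60:240,::-1],None,fx=4,fy=4,interpolation=cv2.INTER_CUBIC)); print(o["eef_pos"],o["t"])
E
python3 ov2.py
```

```text
[ 0.4997652  -0.32168878  0.22131561] 28.75
```

View pics/f1.png

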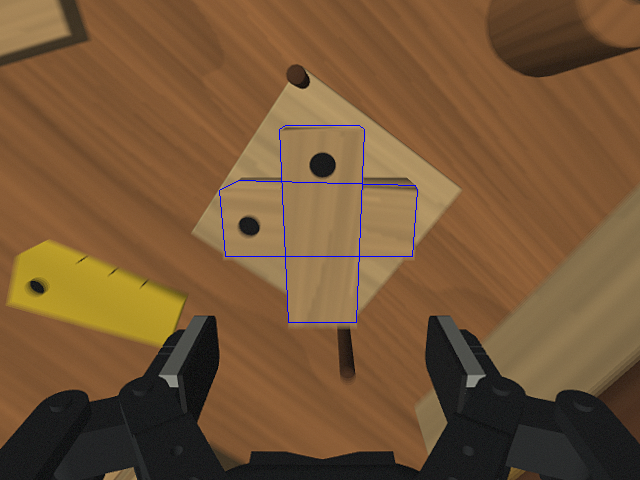

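View pics/f1s.png

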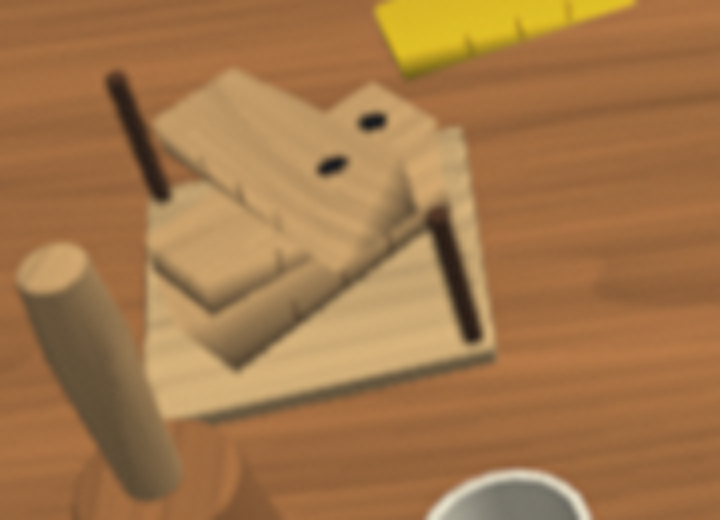

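Both blanks match the overlay: the crosswise blank is square (mark at 322,165) and the first blank hasn't moved. Second count next.

Run:
```python
from arc import *
plan(bot.get_obs(),[P(0,.17)],.06)
```

```text
0.06 -0.219 -0.202 0.022 0.002 -0.006 -0.951; 0.06 -0.205 -0.217 0.023 0.002 -0.007 -0.951; 0.06 -0.19 -0.23 0.022 0.001 -0.006 -0.95; 0.06 -0.174 -0.241 0.023 0.002 -0.006 -0.951; 0.06 -0.158 -0.253 0.022 0.002 -0.006 -0.951; 0.06 -0.141 -0.263 0.023 0.002 -0.007 -0.951; 0.06 -0.123 -0.271 0.023 0.001 -0.006 -0.951; 0.06 -0.104 -0.279 0.023 0.002 -0.006 -0.95; 0.06 -0.087 -0.285 0.023 0.002 -0.006 -0.951; 0.06 -0.066 -0.291 0.023 0.002 -0.007 -0.951; 0.06 -0.048 -0.294 0.023 0.002 -0.006 -0.951; 0.06 -0.028 -0.296 0.023 0.001 -0.006 -0.95

0.06 -0.008 -0.298 0.024 0.002 -0.007 -0.951; 0.06 0.012 -0.298 0.023 0.002 -0.006 -0.951; 0.06 0.031 -0.296 0.023 0.002 -0.006 -0.951; 0.06 0.051 -0.294 0.023 0.002 -0.006 -0.951; 0.06 0.071 -0.289 0.024 0.001 -0.007 -0.95; 0.06 0.089 -0.285 0.023 0.002 -0.006 -0.951; 0.06 0.108 -0.277 0.023 0.002 -0.006 -0.951; 0.06 0.126 -0.27 0.024 0.002 -0.006 -0.951

20 end [0.4941 0.3907 0.17  ]
```

{"api": "apply_moves", "payload": {"moves": "-0.8 -0.219 -0.202 0 0 0 -0.951; -0.8 -0.205 -0.217 0 0 0 -0.951; 0.06 -0.19 -0.23 0 0 0 -0.951; 0.06 -0.174 -0.241 0 0 0 -0.951; 0.06 -0.158 -0.253 0 0 0 -0.951; 0.06 -0.141 -0.263 0 0 0 -0.951; 0.06 -0.123 -0.271 0 0 0 -0.951; 0.06 -0.104 -0.279 0 0 0 -0.951; 0.06 -0.087 -0.285 0 0 0 -0.951; 0.06 -0.066 -0.291 0 0 0 -0.951; 0.06 -0.048 -0.294 0 0 0 -0.951; 0.06 -0.028 -0.296 0 0 0 -0.951"}}

```text
t: 29.85
eef_pos: [0.4939, 0.109, 0.2199]
tool_rot: [-0.001, 1.0, -0.005, -0.001]
contact_force: [0.8, 0.1, -0.2]
gripper_width: 0.47
```

{"api": "apply_moves", "payload": {"moves": "0.06 -0.008 -0.298 0.03 0 0 -0.951; 0.06 0.012 -0.298 0.03 0 0 -0.951; 0.06 0.031 -0.296 0.03 0 0 -0.951; 0.06 0.051 -0.294 0.03 0 0 -0.951; 0.06 0.071 -0.289 0.03 0 0 -0.951; 0.06 0.089 -0.285 0.03 0 0 -0.951; 0.06 0.108 -0.277 0.03 0 0 -0.951; 0.06 0.126 -0.27 0.03 0 0 -0.951; 0.06 0 0 0 0 0 0; 0.06 0 0 0 0 0 0; 0.06 0 0 0 0 0 0"}}

```text
t: 30.77
eef_pos: [0.4907, 0.3926, 0.1909]
tool_rot: [-0.0, 0.967, 0.255, -0.001]
contact_force: [0.6, -1.3, -0.2]
gripper_width: 0.469
```

Run:
```python
from arc import *
from lev import look
o=look('m1'); plan(o,[P(0,.16)],.06)
```

```text
30.77 [0.4907 0.3926 0.1909] [-2.000e-04  9.668e-01  2.554e-01 -1.100e-03] 0.469 [ 0.6 -1.3 -0.2]
lever_post 0.77 [320.5 241.7] [0.4912 0.3903 0.09  ]
lever_hub 0.63 [324.8 354.8] [0.5341 0.3206 0.09  ]
0.06 0.018 0.028 0.257 -0.013 0.029 0.004

1 end [0.4941 0.3907 0.16  ]
```

View pics/m1.png

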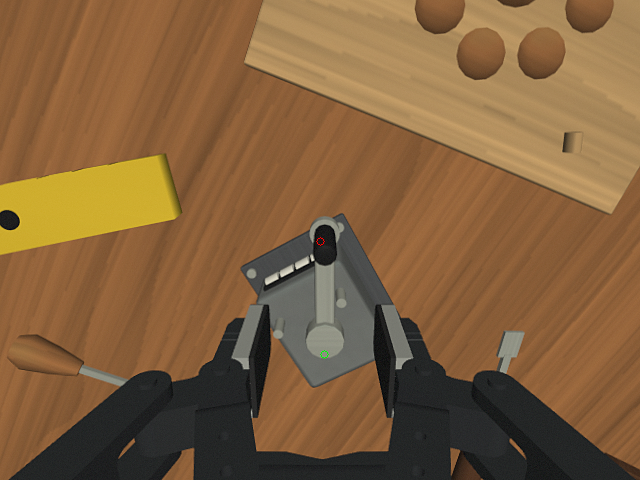

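Straddling the post again: +0.018 x, +0.028 y, down 110 mm.

{"api": "apply_moves", "payload": {"moves": "0.06 0.009 0.014 0.13 0 0 0; 0.06 0.009 0.014 0.13 0 0 0; 0.06 0 0 0.22 0 0 0; 0.06 0 0 0.22 0 0 0; 0.06 0 0 0.22 0 0 0; 0.06 0 0 0 0 0 0; 0.06 0 0 0 0 0 0"}}

```text
t: 31.5
eef_pos: [0.4935, 0.3903, 0.0801]
tool_rot: [0.0, 0.967, 0.255, -0.002]
contact_force: [0.5, -0.1, -0.1]
gripper_width: 0.468
```

Run:
```python
from arc import *
from lev import look
o=look('m2')
```

```text
31.5 [0.4935 0.3903 0.0801] [ 1.000e-04  9.669e-01  2.552e-01 -2.000e-03] 0.468 [ 0.5 -0.1 -0.1]
lever_post 0.82 [324.5 329.5] [0.494  0.3924 0.09  ]
```

View pics/m2.png

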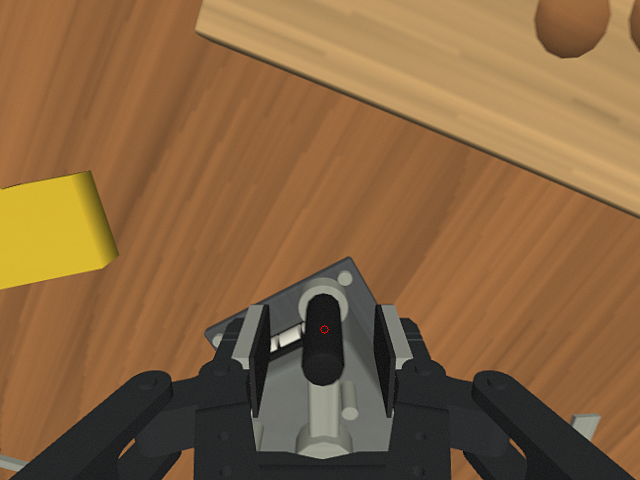

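Same start as before (post centred at 323 between the pads), so I'll repeat the swing.

{"api": "apply_moves", "payload": {"moves": "0.06 -0.043 0.003 0 0 0 -0.94; 0.06 -0.044 0.002 0 0 0 -0.945; 0.06 -0.044 0.001 0 0 0 -0.945; 0.06 -0.044 0.001 0 0 0 -0.945; 0.06 -0.045 0.002 0 0 0 -0.945; 0.06 -0.044 0.001 0 0 0 -0.945; 0.06 -0.044 0.002 0 0 0 -0.945; 0.06 -0.044 0.001 0 0 0 -0.945; 0.06 -0.044 0.002 0 0 0 -0.945; 0.06 -0.044 0.001 0 0 0 -0.945; 0.06 -0.044 0.002 0 0 0 -0.945; 0.06 -0.045 0.001 0 0 0 -0.945"}}

```text
t: 32.65
eef_pos: [0.4572, 0.345, 0.0829]
tool_rot: [-0.002, 0.792, 0.61, 0.002]
contact_force: [0.4, 4.3, -2.1]
gripper_width: 0.473
```

{"api": "apply_moves", "payload": {"moves": "0.06 -0.044 0.002 0 0 0 -0.945; 0.06 -0.044 0.001 0 0 0 -0.945; 0.06 -0.044 0.002 0 0 0 -0.945; 0.06 -0.05 0.001 0 0 0 -0.776; 0.06 -0.05 0.001 0 0 0 -0.776; 0.06 0 0 0 0 0 0; 0.06 0 0 0 0 0 0; 0.06 0 0 0 0 0 0"}}

```text
t: 33.32
eef_pos: [0.4537, 0.3178, 0.0828]
tool_rot: [-0.002, 0.691, 0.723, 0.002]
contact_force: [-2.5, 4.7, -1.3]
gripper_width: 0.469
```

{"api": "apply_moves", "payload": {"moves": "0.06 -0.012 0 0 0 0 -0.25; 0.06 -0.012 0 0 0 0 -0.25; 0.06 0 0 0 0 0 0; 0.06 0 0 0 0 0 0"}}

```text
t: 33.65
eef_pos: [0.454, 0.315, 0.0828]
tool_rot: [-0.002, 0.678, 0.735, 0.002]
contact_force: [-2.7, 5.9, -1.3]
gripper_width: 0.471
```

{"api": "apply_moves", "payload": {"moves": "0.06 -0.01 0 0 0 0 -0.2; 0.06 -0.01 0 0 0 0 -0.2; 0.06 0 0 0 0 0 0; 0.06 0 0 0 0 0 0"}}

```text
t: 33.98
eef_pos: [0.4544, 0.314, 0.0829]
tool_rot: [-0.002, 0.667, 0.745, 0.003]
contact_force: [-1.3, 8.9, -2.9]
gripper_width: 0.47
```

{"api": "apply_moves", "payload": {"moves": "0.06 -0.01 0 0 0 0 -0.2; 0.06 -0.01 0 0 0 0 0; 0.06 0 0 0 0 0 0; 0.06 0 0 0 0 0 0"}}

```text
t: 34.32
eef_pos: [0.4547, 0.3137, 0.083]
tool_rot: [-0.002, 0.662, 0.75, 0.005]
contact_force: [-1.6, 14.1, -6.9]
gripper_width: 0.468
```

Run:
```python
from lev import look
look('m3')
```

```text
34.32 [0.4547 0.3137 0.083 ] [-0.0025  0.6618  0.7497  0.0047] 0.468 [-1.6 14.1 -6.9]
lever_post 0.83 [356.6 331.3] [0.4535 0.3253 0.09  ]
```

{"api": "apply_moves", "payload": {"moves": "0.06 0.02 0 0 0 0 0; 0.06 0 0 -0.2 0 0 0; 0.06 0 0 -0.3 0 0 0; 0.06 0 0 -0.3 0 0 0; 0.06 0 0 -0.3 0 0 0; 0.06 0 0 0 0 0 0; 0.06 0 0 0 0 0 0; 0.06 0 0 0 0 0 0; 0.06 0 0 0 0 0 0"}}

```text
t: 35.22
eef_pos: [0.4536, 0.309, 0.2121]
tool_rot: [-0.001, 0.663, 0.749, -0.001]
contact_force: [-0.1, 0.3, 0.1]
gripper_width: 0.47
```

Run:
```python
from lev import *
look('m4')
p=imaging.read_camera("top"); cv2.imwrite("pics/topend.png",p["image"][:,:,::-1]); a=p
b=cv2.imread("pics/top0.png")
s=imaging.read_camera("scene"); cv2.imwrite("pics/sceneend.png",s["image"][:,:,::-1])
```

```text
35.22 [0.4536 0.309  0.2121] [-0.0012  0.6631  0.7485 -0.0009] 0.47 [-0.1  0.3  0.1]
lever_post 0.58 [428.9 295.2] [0.4925 0.3887 0.09  ]
lever_hub 0.65 [329.1 336.2] [0.5337 0.3229 0.09  ]
```

View pics/m4.png

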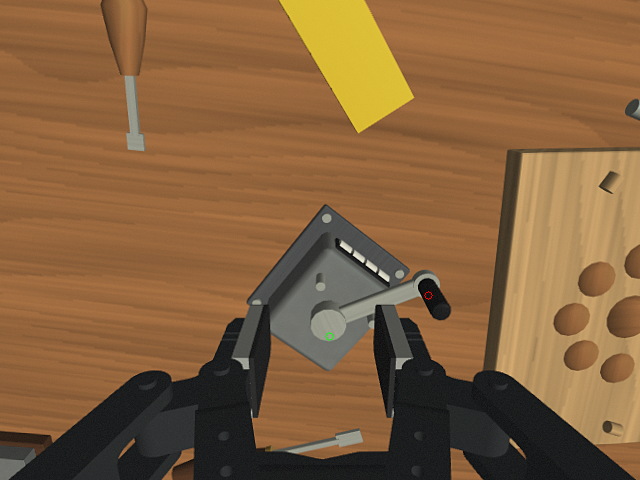

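View pics/topend.png

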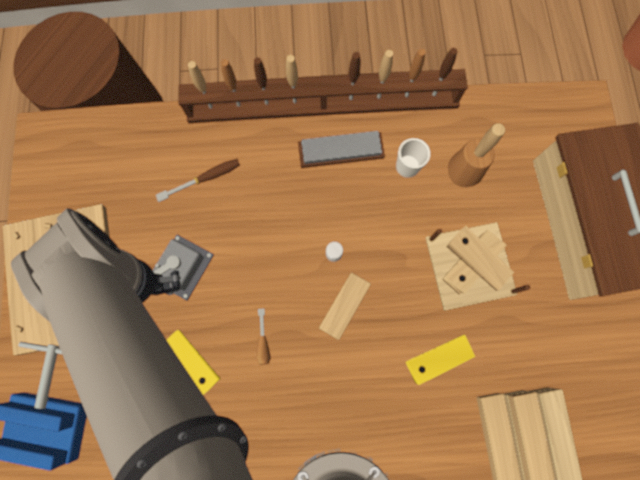

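View pics/sceneend.png

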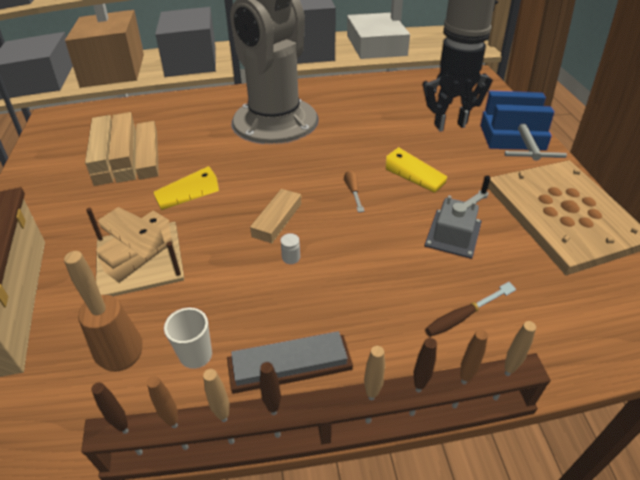

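The lever is back at rest, the pile is standing, nothing else has moved and the robot is clear. Handing in.

```bash
python3 -c "
from station import bot
print(bot.hand_in())"
```

```text
the job is handed in; nothing more can be done
None
```

I built the pile and counted both blanks, then handed the job in at about 35 s. The hand-in gives no verdict.

- **First blank:** I laid it reversed on the base blank, tilted 0.142 rad. The wrist camera showed it within about 1–2 mm of the planned place, with its top level by eye in the scene picture.
- **First count:** I pushed the lever until it stopped moving at about 13 N, then lifted off. The camera showed it back at rest.
- **Second blank:** I laid it level and crosswise on top, square to within about a pixel of the plan. The first blank's top face sits about 4 mm off the base's centre. I aimed between the two, so the second blank is roughly 2 mm off each.
- **Second count:** I used the same swing, with the lever stalled at its stop at about 14 N. It returned to rest.

**Last checks:** The pile is standing, the lever is at rest, the robot is clear, and the offcut and other bench items look unmoved. No check failed. The wrist camera's readings drifted by 1–2 mm between shots, and I averaged that out.

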